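Zero the dial torque screwdriver and present it to a bearing adjuster

TASK

The drag of the bearing is about to be measured. While the dial torque screwdriver still sits in its sloping stand, turn the knob on its dial so that the red memory pointer is back at its zero stop; then draw the screwdriver out of the stand, bring it level and hold it with its bit in line with the brass adjusting screw of the bearing housing, the tip about 25 mm in front of the screw and not touching it. Finish while holding it steady there in the gripper, pointer still at zero, without having set it down, and leave the other things on the bench as they are.

Things in the scene. Friction and masses are not known exactly. Their poses are not given: they have to be found in the camera images.
- torque_driver: Dial torque screwdriver, loose, 0.32 kg, in the stand at 45 deg, dial up towards the robot. Origin: on its axis, underside of its collar, which rests on the stand's mouth; +z along the axis to the dial, -z to the bit, +x to the dial's zero mark. Along z (mm): square shank 12 wide -56..0, collar 37 dia 0..8, fluted barrel 32 dia 8..112, dial head 54 dia 112..148, then the knob.
- barrel_grip (a point): place to grip the screwdriver: on the axis of its 32 mm black barrel, 50 mm above its origin, near its centre of mass; axes as the screwdriver's
- bit_tip (a point): tip of the 6.4 mm steel bit, on the axis, 95 mm from the screwdriver's origin; axes as the screwdriver's (z from the bit to the dial)
- memory_pointer (a joint): angle (rad) of the red memory pointer and its knob: 0 at the hard zero stop (pointing to the screwdriver's +x), growing clockwise as seen facing the dial; starts at 0.6 to 1.35, so reset it anticlockwise. Friction 0.01 N m, no spring: stays where left. The screwdriver may itself twist about 0.15 rad in its square bore, so turn until this reads zero.
- knob_grip (a point): centre of the black bar knob on the screwdriver's axis, 158.5 mm above its origin, 15 mm above the dial's face and 11 mm above its bezel (54 mm dia). Bar 28 mm long, 9 thick, 19 high. Its x axis runs along the bar, the way the red pointer points; its z is the screwdriver's z
- stand_mouth (a point): mouth of the fixed stand's square through bore (13.6 mm wide, 60 mm long), 95 mm above the bench. Axes: x level, away from the dial side, z up; the bore runs up and out along (-0.707, 0, 0.707); the bit is clear of it after 95 mm along that line. Aluminium block 40 mm square between blue cheeks 58 mm apart over their outsides, base 135 x 92 mm
- socket (a point): centre of the outer face of the brass adjusting screw (22 mm dia, black hexagon socket), 150 mm above the bench, fixed; its -x axis points level out of the screw, roughly towards the robot; the screwdriver's axis shall lie along it. The screw stands out 46 mm from a grey angle plate 130 mm wide, 205 mm high
- oil_can: bystander: brass thumb oil can 74 mm wide, 186 mm high; origin under its centre
- pliers: bystander: flat-nose pliers 61 x 188 x 12 mm, lying
- g_clamp: bystander: small green iron clamp 138 x 118 x 24 mm, lying
- screw_box: bystander: small cardboard box 72 x 107 x 43 mm; origin under its centre
- brass_tin: bystander: small brass tin 58 mm wide, 39 mm high; origin under its centre
Things that resemble listed ones, but are neither listed nor needed, are in the scene too. Of the things that look like the part that bears stand_mouth, the larger one is meant.

How it is judged:
By the outcome, as a careful person would: the job done as asked, in the order asked, and still so for the second after the job is handed in, while the arm keeps its last pose, push and grip.
It also fails if it takes over 58 s, if anything falls off the work surface, if the arm or the gripper's body presses on something with over 40 N, if the wrist force passes 120 N, or if a joint passes its speed limit or range.

ROBOT

A 6-joint arm with a two-finger parallel gripper is mounted at the origin on a cart in front of the work surface, level with it; the furniture and walls round the work are solid. World frame = base frame: x ahead of the robot, y to its left, z up, the work surface at z = 0. Lengths are in mm, angles in rad, forces in N, time in s.
With the tool pointing down it reaches from about 400 to 825 mm from the base axis. Payload 7 kg.
Tool frame: the origin (TCP) lies at the very end of the fingers, on their centre line; the grasp point (between the pads) lies pinch_z behind it (pinch_z is the distance from the TCP to the grasp point, in mm); z points along the fingers, y is the line along which they close (so a half turn about z gives the same grasp; the last joint's range is limited). The gripper opens to 85 mm and grips with 20 to 120 N. Pads are 22 mm wide; open, the fingers measure 114 mm over their backs; the gripper's body (76 mm by 85 mm) begins 54 mm behind the grasp point. The pads swing forward as they close: fully open they stand 13 mm farther back than shut.
Start: joints at [1.49, 0.359, 0.012, 0, -1.224, -0.288], TCP at [243.342, 629.587, 231.302] pointing down, gripper open.
Joint ranges: [-3.07, 3.07], [-1.43, 2.12], [-1.02, 1.25], [-3.03, 1.67], [-3.05, -0], [-3.03, 3.03]. Speed limits (rad/s): [2.39, 2.39, 3.01, 3.14, 3.14, 3.14].

INTERFACE

Orientations are given as a unit quaternion [w, x, y, z].
In Python, from workcell import observe, snapshot, close_job, trace, landmark_of, pinch_z gives the robot as it stands.
- The arm moves only by the tool carry_out, never from a script. Its argument "motion" is a list of rows, each an object of numbers: "wx", "wy", "wz": the turn, a rotation vector about the tool's x, y, z in degrees; "tx", "ty", "tz": the shift along the tool's x, y, z in m; "gripper": the closure, from -1 (fully open) to 1 (shut), so that 0 is half open. A call has exactly 10 rows; each row shifts and turns the commanded pose from where the row before left it, along the tool's axes as they then stand; what a row does not reach is not made up. A row lasts 1/12 s, in which the tool goes at most 41.7 mm and 7.16 degrees, less where a joint would pass 70% of its speed; a pose out of reach is approached as far as the arm can. A call with a gripper value outside its range is refused whole. The fingers move at their own pace and stop on an object; the grip force is fixed at half the most. Time passes only in rows, so rows that do not move let the fingers close, or fill a call up. It gives the time, the measured TCP pose, the force, the opening and the grip force at its end, in the units of the state.
- observe(): the state, without advancing time (a new reading comes with each control period).
- snapshot(name): name is "scene" or "top"; returns a dict with "pixels" (480x640x3 uint8, red, green, blue), "K" (3x3 intrinsics, pixels), "k1" (the pictures are not rectified: a ray, as slopes to the right and down, at radius r is drawn at 1 + k1 r^2 times it, then the intrinsics apply), "xyz" and "attitude" of the camera in the world. Camera axes: x right, y down, z forward; pixel columns grow to the right and rows downward; lengths in mm; the calibration is good to about 2 mm. A picture is of the moment at which its call begins. There is no depth.
- close_job(): hands the job in; it is judged then, once.
Trained networks look in a picture, given as the dict that the camera call returned (one of the last four; its "shot" number tells which), for a name from the list of things; names that differ only in an ending like _2 or _b are one class to them, and where a whole thing is asked for, a point or a joint stands for the part that bears it (a point fixed in the world has none). Each returns a list of dicts, best first, with "score" (0 to 1); they miss things now and then, are a little off and sometimes report something else, mostly with a low value. They report only what shows in the picture. A call takes as long as a camera call. They do not tell look-alikes from the thing itself.
- trace(picture, target): "mask" (480x640 bool, what is visible of it) and "extent" ([left, top, width, height] in pixels, round what is visible of it).
- landmark_of(picture, target): "point" ([column, row] in pixels: a listed point, or the origin of a listed thing).
The state is a dict: "time_s": time; "qpos": joint angles; "qvel": joint speeds; "joint_torque": joint torques, N m; "eef_pos": TCP position; "orientation": TCP orientation; "wrist_force": force on the tool from outside, world axes, zero at the start; "wrist_torque": the same for the moment, N m; "grip_width": finger opening in mm; "grasp_force": force on a finger pad.
Only numpy, scipy, OpenCV 4.12 (cv2) and the standard library are available. Lean on these libraries where they do the work, as an engineer would, in place of code of your own. Each camera call takes 0.05 s, during which the arm holds its last target. There are 200 camera calls.

## Working session

There is one attempt and no reset: what is moved stays moved. The work goes in short steps, Python scripts to look and compute and a tool call to move; the robot and the scene stay as the last step left them, time stands still between calls to the robot, and variables do not carry over. Pictures are saved under pics/ and viewed, at most 10 in all, crops included, and the job is handed in when it is done.

Besides the shell and the picture viewer there is one more tool, called as name(argument=value, ...) on one line, values as JSON. carry_out: Moves the arm, as the interface text tells. Its arguments: {"type":"object","properties":{"motion":{"type":"array","items":{"type":"object","properties":{"wx":{"type":"number"},"wy":{"type":"number"},"wz":{"type":"number"},"tx":{"type":"number"},"ty":{"type":"number"},"tz":{"type":"number"},"gripper":{"type":"number"}}}}},"required":["motion"]}

```bash
mkdir -p pics; ls; cat > h.py <<'E'
import numpy as np, cv2
from scipy.spatial.transform import Rotation as R
from workcell import *
def rot(q): return R.from_quat([q[1],q[2],q[3],q[0]])
def ray(s,p):
    K=np.array(s["K"]);d=np.array([(p[0]-K[0,2])/K[0,0],(p[1]-K[1,2])/K[1,1]]);u=d.copy()
    for _ in range(20): u=d/(1+s["k1"]*(u@u))
    v=rot(s["attitude"]).apply([u[0],u[1],1]);return np.array(s["xyz"]),v/np.linalg.norm(v)
def proj(s,X):
    K=np.array(s["K"]);c=rot(s["attitude"]).inv().apply(np.array(X)-np.array(s["xyz"]));u=c[:2]/c[2];u=u*(1+s["k1"]*(u@u))
    return np.array([K[0,0]*u[0]+K[0,2],K[1,1]*u[1]+K[1,2]])
def tri(a,b):
    (o,v),(p,w)=a,b;t=np.linalg.lstsq(np.c_[v,-w],p-o,rcond=None)[0]
    x,y=o+t[0]*v,p+t[1]*w;return (x+y)/2,np.linalg.norm(x-y)
def atz(r,z): o,v=r;return o+v*(z-o[2])/v[2]
def save(n,im): cv2.imwrite('pics/'+n+'.png',im[...,::-1])
E
python3 - <<'E'
from h import *
print(observe(),pinch_z)
for n in("scene","top"):
    s=snapshot(n);save(n+"0",s["pixels"]);print(n,s["xyz"],s["attitude"],s["K"],s["k1"])
    for t in["torque_driver","barrel_grip","bit_tip","knob_grip","stand_mouth","socket"]:
        print(t,[(np.round(d["point"]),round(d["score"],2)) for d in landmark_of(s,t)])
E
```

```text
pics
{'time_s': 0.0, 'qpos': array([ 1.49008411e+00,  3.59361047e-01,  1.10559354e-02, -3.60600423e-04,
       -1.22409643e+00, -2.88076137e-01]), 'qvel': array([ 0.00107874, -0.00053378, -0.00155065,  0.00011601, -0.00057741,
       -0.00049683]), 'joint_torque': array([-7.67350411e-04, -5.83306003e+01,  2.93430215e+01,  6.93676963e+00,
       -5.86306531e-03,  1.29139801e-05]), 'eef_pos': array([243.18994825, 629.14862827, 230.37723545]), 'orientation': array([ 8.15841614e-04,  9.83035918e-01, -1.83411315e-01, -8.55457864e-05]), 'wrist_force': array([-0.42808567, -0.56853264, -0.65214862]), 'wrist_torque': array([-0.00735541,  0.0664947 ,  0.02325753]), 'grasp_force': 0.0, 'grip_width': 85.43586102129883} 18.700000000000003
scene [-673.09903607 -753.50097095  854.40546698] [-0.44156603  0.73323316 -0.44261933  0.26735129] [[613.71555325   0.         327.74353781]
 [  0.         613.71555325 234.0468573 ]
 [  0.           0.           1.        ]] -0.04063737646234232
torque_driver [(array([227., 218.]), 0.88)]
barrel_grip [(array([223., 212.]), 0.85)]
bit_tip []
knob_grip [(array([217., 201.]), 0.6)]
stand_mouth [(array([223., 216.]), 0.83), (array([155., 246.]), 0.53)]
socket [(array([328., 198.]), 0.69)]
top [  43.90507234 -396.30748768 1729.77897903] [-0.15435778  0.84943802 -0.49713662  0.08650962] [[594.94953232   0.         324.66658094]
 [  0.         594.94953232 229.96497595]
 [  0.           0.           1.        ]] -0.030609273574997178
torque_driver [(array([237., 193.]), 0.62)]
barrel_grip [(array([233., 199.]), 0.97)]
bit_tip []
knob_grip [(array([231., 211.]), 0.62)]
stand_mouth [(array([183., 227.]), 0.81), (array([242., 192.]), 0.75), (array([238., 193.]), 0.69)]
socket []
```

View pics/scene0.png

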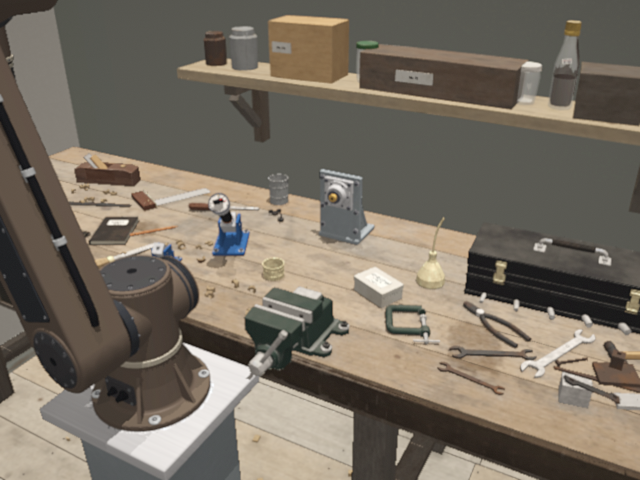

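View pics/top0.png

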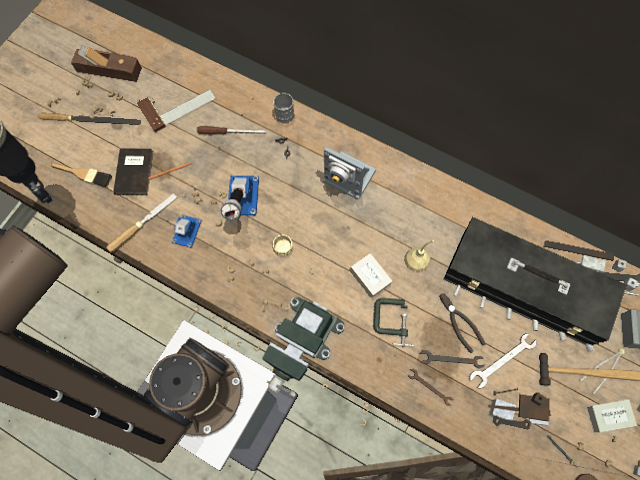

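The scene picture shows the screwdriver in the large blue stand at (225,220) and the socket on the angle plate at (335,197). In the top picture they are at (235,200) and (338,178).

Candidates for the stand are the larger blue one with the screwdriver, top (240,195), and a small empty blue one, top (185,230) and scene (165,250). I choose the larger one and check it in a close crop.

```bash
python3 - <<'E'
from h import *
S={n:snapshot(n) for n in("scene","top")}
def crop(s,x,y,w,h,k): return cv2.resize(s["pixels"][y:y+h,x:x+w],None,fx=k,fy=k,interpolation=cv2.INTER_CUBIC)
a=crop(S["scene"],190,185,66,75,6);b=crop(S["top"],205,165,66,75,6)
save("crop1",np.hstack([a,b]))
P={}
for n,s in S.items():
    for t in["torque_driver","barrel_grip","knob_grip","stand_mouth","socket"]:
        l=landmark_of(s,t)
        if l: P[n,t]=[d["point"] for d in l]; print(n,t,[(np.round(d["point"],1),round(d["score"],2)) for d in l])
for t in["torque_driver","barrel_grip","knob_grip","stand_mouth"]:
  for p in P.get(("scene",t),[]):
    for q in P.get(("top",t),[]): print(t,tri(ray(S["scene"],p),ray(S["top"],q)))
print("sock",[(k,atz(ray(S[k[0]],p),150)) for k,v in P.items() if k[1]=="socket" for p in v])
E
```

```text
scene torque_driver [(array([226.2, 220.2]), 0.91)]
scene knob_grip [(array([220.2, 200.6]), 0.57)]
scene stand_mouth [(array([155.1, 247.5]), 0.83), (array([227.5, 220.9]), 0.78)]
scene socket [(array([327.3, 198.4]), 0.96)]
top torque_driver [(array([237.2, 189.7]), 0.75)]
top barrel_grip [(array([231. , 199.4]), 0.98)]
top knob_grip [(array([230.3, 210.2]), 0.37)]
top stand_mouth [(array([180.8, 226.9]), 0.77), (array([241.4, 193. ]), 0.73), (array([416.6, 260.3]), 0.36)]
top socket [(array([333.8, 180.9]), 0.72)]
torque_driver (array([553.13877436, 208.55542462,  87.90398879]), np.float64(3.5296817078519913))
knob_grip (array([456.98761251, 149.08766255, 200.19861604]), np.float64(0.06679096624457757))
stand_mouth (array([371.28271612, 303.59399596,  64.92558213]), np.float64(12.82517919949989))
stand_mouth (array([499.83242075, 292.34699655,  17.74755294]), np.float64(212.12511400380652))
stand_mouth (array([ 254.09076181, -206.17070245,  401.20453454]), np.float64(584.8803873461807))
stand_mouth (array([386.59589037, 173.28416041, 185.7086617 ]), np.float64(159.3593637500232))
stand_mouth (array([546.66352733, 193.83061782,  91.80675708]), np.float64(11.963104739357629))
stand_mouth (array([ 356.96537002, -218.27205689,  353.73324287]), np.float64(441.2805300059976))
sock [(('scene', 'socket'), array([693.63161874, -34.74834703, 150.        ])), (('top', 'socket'), array([696.57347024, -47.53900608, 150.        ]))]
```

View pics/crop1.png

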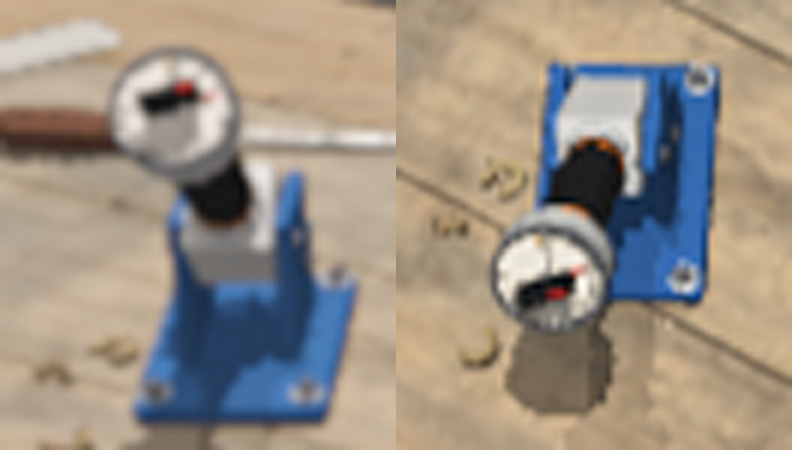

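The crop shows the screwdriver in the larger stand. Its dial centre is at about scene (219,204) and top (231,209.5), and the bar knob's red end points to the upper right. Next I fit the stand's pose and look at the socket.

```bash
cat > fit.py <<'E'
from h import *
from scipy.optimize import least_squares
S={n:snapshot(n) for n in("scene","top")}
def crop(s,x,y,w,h,k): return cv2.resize(s["pixels"][y:y+h,x:x+w],None,fx=k,fy=k,interpolation=cv2.INTER_CUBIC)
save("crop2",np.hstack([crop(S["scene"],312,165,66,80,6),crop(S["top"],315,140,66,80,6)]))
# corners: (u along stand x, v left)
ob=[("scene",(212.5,254.7),'c',(-1,1)),("scene",(239.7,255),'c',(-1,-1)),("scene",(249.2,231.7),'c',(1,-1)),
("top",(231,175.8),'c',(1,1)),("top",(259,176.3),'c',(1,-1)),("top",(256.2,215.3),'c',(-1,-1)),
("scene",(219.2,203.7),'a',147.5),("top",(231.2,209.5),'a',147.5)]
def model(p,k,a):
    x,y,yaw,t,d=p;ex=np.array([np.cos(yaw),np.sin(yaw),0]);ey=np.array([-ex[1],ex[0],0]);o=np.array([x,y,95])
    if k=='c': X=o+ex*(d+a[0]*67.5)+ey*a[1]*46; X[2]=t; return X
    return o+a*(-ex+[0,0,1])/np.sqrt(2)
f=lambda p:np.r_[np.concatenate([proj(S[n],model(p,k,a))-q for n,q,k,a in ob]),(p[3]-10)/5]
r=least_squares(f,[553,205,.5,10,0]);print(r.x,np.round(r.fun,1))
print("knob",model(r.x,'a',158.5))
E
python3 fit.py
```

```text
[5.47178843e+02 1.99879651e+02 4.82368451e-01 7.13748630e+00
 2.56497317e+01] [-0.9 -0.3  4.9 -0.5  0.9  0.2 -1.3  0.1 -0.7  0.3 -0.9  0.4 -0.3 -2.6
 -2.   1.1 -0.6]
knob [447.8904805  147.88978699 207.07642482]
```

View pics/crop2.png

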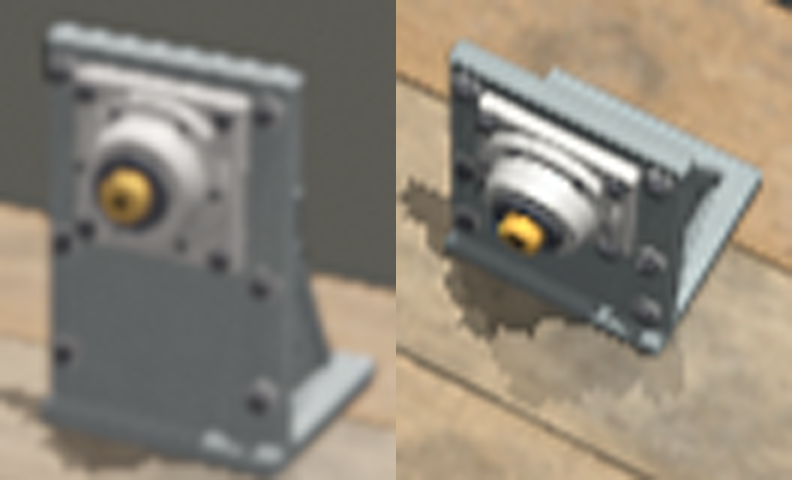

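The crop puts the brass screw's face centre at about scene (332,198) and top (335,180). The plate's top front corners are at scene (320.7,170.8) and (362,178), and top (324.8,147.5) and (360.3,170.8). I misread one stand corner, so I refit.

```bash
sed -i 's/(239.7,255)/(245,254.2)/; /save("crop2"/d' fit.py; cat >> fit.py <<'E'
ob2=[("scene",(332.2,198),(0,0,0)),("top",(335.2,180),(0,0,0)),("scene",(320.7,170.8),(46,65,55)),("scene",(362,178),(46,-65,55)),("top",(324.8,147.5),(46,65,55)),("top",(360.3,170.8),(46,-65,55))]
def m2(p,a):
    x,y,yaw=p;ex=np.array([np.cos(yaw),np.sin(yaw),0]);ey=np.array([-ex[1],ex[0],0]);return np.array([x,y,150+a[2]])+ex*a[0]+ey*a[1]
f2=lambda p:np.concatenate([proj(S[n],m2(p,a))-q for n,q,a in ob2])
r2=least_squares(f2,[695,-40,0]);print(r2.x,np.round(r2.fun,1))
print([atz(ray(S[n],q),150) for n,q,a in ob2[:2]],tri(ray(S["scene"],(332.2,198)),ray(S["top"],(335.2,180))))
E
python3 fit.py
```

```text
[5.47467169e+02 1.97924187e+02 4.91733648e-01 7.38463436e+00
 2.67171332e+01] [-0.1 -0.4  0.4  0.   1.3  0.  -1.   0.1 -0.4  0.  -0.2  0.2  0.8 -2.5
 -1.   1.3 -0.5]
knob [448.67004883 145.00676089 207.07642482]
[ 7.00732347e+02 -4.61799219e+01 -7.29369362e-02] [-0.   0.3 -1.1 -0.4  0.5 -1.1 -0.6  1.2 -0.7  0.6  2.  -0.3]
[array([702.32141711, -45.48623253, 150.        ]), array([701.10418796, -49.7034448 , 150.        ])] (array([699.66165822, -48.65520059, 151.72577023]), np.float64(3.2005709702472136))
```

```bash
cat >> h.py <<'E'
M=np.array([547.5,198.,95.]);YAW=0.492
ex=np.array([np.cos(YAW),np.sin(YAW),0]);ey=np.array([-ex[1],ex[0],0]);ez=np.array([0,0,1.])
d=(ez-ex)/2**.5;u=(ez+ex)/2**.5
def frame(z,y): return R.from_matrix(np.c_[np.cross(y,z),y,z])
def delta(pos,Rt,st=None):
    "shift (mm, tool axes) and rotvec (deg, tool axes) from the present pose"
    st=st or observe();r=rot(st["orientation"])
    print("shift",np.round(r.inv().apply(np.array(pos)-st["eef_pos"]),1),"rotv",np.round((r.inv()*Rt).as_rotvec(degrees=True),1))
E
python3 - <<'E'
from h import *
c=M+158.5*d
for n,v in(("scene",(65,-13)),("top",(70,-23))):
    s=snapshot(n);v=np.arctan2(v[1],v[0])
    T=np.linspace(0,2,201);q=[proj(s,c+14*(np.cos(t)*u-np.sin(t)*ey))-proj(s,c-14*(np.cos(t)*u-np.sin(t)*ey)) for t in T]
    print(n,T[np.argmin([abs(np.arctan2(a[1],a[0])-v) for a in q])])
th=1.15
y=-(np.sin(th)*u+np.cos(th)*ey);delta(M+(158.5+90)*d,frame(-d,y));print(M+248*d)
E
```

```text
scene 1.36
top 1.22
shift [324.7 426.2 -39.4] rotv [38.1 24.2 15.7]
[392.93728979 115.16058539 270.36248173]
```

carry_out(motion=[{"tx":0.023,"ty":0.03,"tz":-0.006},{"tx":0.023,"ty":0.03,"tz":-0.006},{"tx":0.023,"ty":0.03,"tz":-0.006},{"tx":0.023,"ty":0.03,"tz":-0.006},{"tx":0.023,"ty":0.03,"tz":-0.006},{"tx":0.023,"ty":0.03,"tz":-0.006},{"tx":0.023,"ty":0.03,"tz":-0.006},{"tx":0.023,"ty":0.03,"tz":-0.006},{"tx":0.023,"ty":0.03,"tz":0},{"tx":0.023,"ty":0.03,"tz":0}])

```text
schema error: expected keys wx, wy, wz, tx, ty, tz, gripper
```

```bash
cat > k.py <<'E'
from h import *
import sys
th=float(sys.argv[1]);h=float(sys.argv[2])
st=observe();print(st["time_s"],np.round(st["eef_pos"]),np.round(st["qpos"],2),np.round(st["wrist_force"],1),np.round(st["wrist_torque"],2))
y=-(np.sin(th)*u+np.cos(th)*ey);delta(M+h*d,frame(-d,y))
E
python3 k.py 1.25 240
```

```text
1.6 [243. 630. 231.] [ 1.49  0.36  0.01  0.   -1.22 -0.29] [-0.5 -0.9  0.2] [0.03 0.03 0.08]
shift [328.7 421.6 -33.4] rotv [39.4 22.3 21.1]
```

carry_out(motion=[{"wx":0,"wy":0,"wz":0,"tx":0.023,"ty":0.03,"tz":-0.006,"gripper":-1},{"wx":0,"wy":0,"wz":0,"tx":0.023,"ty":0.03,"tz":-0.006,"gripper":-1},{"wx":0,"wy":0,"wz":0,"tx":0.023,"ty":0.03,"tz":-0.006,"gripper":-1},{"wx":0,"wy":0,"wz":0,"tx":0.023,"ty":0.03,"tz":-0.006,"gripper":-1},{"wx":0,"wy":0,"wz":0,"tx":0.023,"ty":0.03,"tz":-0.006,"gripper":-1},{"wx":0,"wy":0,"wz":0,"tx":0.023,"ty":0.03,"tz":-0.006,"gripper":-1},{"wx":0,"wy":0,"wz":0,"tx":0.023,"ty":0.03,"tz":-0.006,"gripper":-1},{"wx":0,"wy":0,"wz":0,"tx":0.023,"ty":0.03,"tz":-0.006,"gripper":-1},{"wx":0,"wy":0,"wz":0,"tx":0.023,"ty":0.03,"tz":-0.006,"gripper":-1},{"wx":0,"wy":0,"wz":0,"tx":0.023,"ty":0.03,"tz":-0.006,"gripper":-1}])

```text
time_s: 2.43
eef_pos: [349.8, 265.0, 291.9]
orientation: [-0.0, 0.983, -0.183, 0.0]
wrist_force: [1.2, -0.7, 0.1]
grip_width: 85.5
grasp_force: 0.0
```

```bash
python3 k.py 1.25 240
```

```text
2.4333 [350. 265. 292.] [ 1.1  -0.08 -0.37  0.   -1.28  0.1 ] [ 1.2 -0.7  0.1] [-0.05 -0.1   0.01]
shift [ 97.9 120.   27.1] rotv [39.3 22.3 21.2]
```

carry_out(motion=[{"wx":0,"wy":0,"wz":0,"tx":0.033,"ty":0.022,"tz":0.0,"gripper":-1},{"wx":0,"wy":0,"wz":0,"tx":0.03,"ty":0.025,"tz":0.0,"gripper":-1},{"wx":4.9,"wy":2.8,"wz":2.6,"tx":0.03,"ty":0.025,"tz":0,"gripper":-1},{"wx":4.9,"wy":2.8,"wz":2.6,"tx":0.015,"ty":0.025,"tz":0,"gripper":-1},{"wx":4.9,"wy":2.8,"wz":2.6,"tx":0,"ty":0.02,"tz":0,"gripper":-1},{"wx":4.9,"wy":2.8,"wz":2.6,"tx":0,"ty":0,"tz":0,"gripper":-1},{"wx":4.9,"wy":2.8,"wz":2.6,"tx":0,"ty":0,"tz":0,"gripper":-1},{"wx":4.9,"wy":2.8,"wz":2.6,"tx":0,"ty":0,"tz":0,"gripper":-1},{"wx":4.9,"wy":2.8,"wz":2.6,"tx":0,"ty":0,"tz":0,"gripper":-1},{"wx":4.9,"wy":2.8,"wz":2.6,"tx":0,"ty":0,"tz":0,"gripper":-1}])

```text
time_s: 3.27
eef_pos: [426.7, 111.9, 320.7]
orientation: [-0.294, 0.867, -0.334, 0.227]
wrist_force: [1.3, 0.2, 2.5]
grip_width: 85.5
grasp_force: 0.0
```

```bash
python3 k.py 1.25 200
```

```text
3.2667 [427. 112. 321.] [ 0.86 -0.6  -1.01  0.48 -0.47 -0.37] [1.3 0.2 2.5] [-0.92  1.5   0.02]
shift [-32.9  45.6  65.7] rotv [0.7 2.5 0.4]
```

```bash
cat > fk.py <<'E'
from h import *
from scipy.optimize import least_squares
T0=np.array([[0,0,1.],[-1,0,0],[0,-1,0]]) # guess columns tool x,y,z at q=0 (fwd tool): x->-Y, y->-Z?, z->X
def fk(q,p):
    a,h,L1,L2,e,Lt,s=p;phi=q[2]-q[1]
    Ry=lambda t:R.from_rotvec([0,-t,0]);Rx=lambda t:R.from_rotvec([t,0,0])
    f=Ry(phi);w=np.array([a+L1*np.sin(q[1]),-s,h+L1*np.cos(q[1])])+f.apply([L2,0,e])
    W=f*Rx(SG[0]*q[3])*Ry(q[4])*Rx(SG[1]*q[5])
    X=w+W.apply([Lt,0,0]);B=R.from_rotvec([0,0,q[0]])
    return B.apply(X),B*W*R.from_matrix(T0)
SG=[1,1]
D=[([1.49008411,.359361047,.0110559,-.00036,-1.22409643,-.288076],[243.19,629.149,230.377],[8.158e-4,.983036,-.183411,-8.55e-5])]
E
cat > fk1.py <<'E'
import fk
from fk import *
st=observe();np.save("c.npy",np.r_[st["qpos"],st["eef_pos"],st["orientation"]])
D.append((st["qpos"],st["eef_pos"],st["orientation"]));D.append(([1.10,-.08,-.37,0,-1.28,.1],[349.8,265,291.9],[0,.983,-.183,0]))
for sg in((1,1),(1,-1),(-1,1),(-1,-1)):
    fk.SG[:]=sg
    print(sg,[round(np.degrees((fk.fk(q,[0]*7)[1].inv()*rot(o)).magnitude()),1) for q,x,o in D])
    g=lambda p:np.concatenate([(fk.fk(q,p)[0]-x)/(1 if i<2 else 6) for i,(q,x,o) in enumerate(D)]+[(p-[0,350,450,450,0,280,192])*[.01,.01,.003,.003,.05,.003,.01]])
    r=least_squares(g,[0,350,450,450,0,280,192]);print(np.round(r.x),np.round(r.fun[:9],1))
E
python3 fk1.py
```

```text
Traceback (most recent call last):
  File "fk1.py", line 6, in <module>
    fk.SG[:]=sg
    ^^^^^
AttributeError: 'function' object has no attribute 'SG'
```

```bash
sed -i 's/^import fk$//; s/fk\.SG/SG/; s/fk\.fk/fk/g' fk1.py; python3 fk1.py
```

```text
(1, 1) [np.float64(33.0), np.float64(25.3), np.float64(11.6)]
[ 2.807e+03 -9.610e+02  2.630e+02 -2.400e+03  1.000e+00 -1.400e+02
  2.050e+02] [ 13.3  -3.6  14.2 -10.8   8.9  -9.5   9.   12.5 -27.4]
(1, -1) [np.float64(0.0), np.float64(55.0), np.float64(0.2)]
[ 2.807e+03 -9.610e+02  2.630e+02 -2.400e+03  1.000e+00 -1.400e+02
  2.050e+02] [ 13.3  -3.6  14.2 -10.8   8.9  -9.5   9.   12.5 -27.4]
(-1, 1) [np.float64(33.0), np.float64(42.6), np.float64(11.6)]
[1332. -233.  554. -920.  -46.  320.  187.] [ -5.1  -0.2   7.1   4.3  -3.   -5.   -0.8   0.1 -12.1]
(-1, -1) [np.float64(0.0), np.float64(0.0), np.float64(0.2)]
[1332. -233.  554. -920.  -46.  320.  187.] [ -5.1  -0.2   7.1   4.3  -3.   -5.   -0.8   0.1 -12.1]
```

```bash
sed -i 's/\[0,350,450,450,0,280,192\]/[0,300,650,600,0,300,190]/g; s/\[.01,.01,.003,.003,.05,.003,.01\]/[.1,.01,.05,.05,.05,.003,.1]/; s/^for sg in.*/for sg in((-1,-1),):/' fk1.py; python3 fk1.py
```

```text
(-1, -1) [np.float64(0.0), np.float64(0.0), np.float64(0.2)]
[  90.  434.  629.  410. -153.  485.  170.] [-22.4  -1.6  23.3  19.1 -13.1 -23.9  -3.7   0.8   3.3]
```

```bash
cat > fk2.py <<'E'
import numpy as np
from fk import *
SG[:]=[-1,-1]
c=np.load("c.npy");D.append((c[:6],c[6:9],c[9:]));D.append(([1.10,-.08,-.37,0,-1.28,.1],[349.8,265,291.9],[0,.983,-.183,0]))
def F(q,p):
    a,h,L1,L2,e,Lt,s,b=p
    q=np.array(q);X0,_=fk(q,p[:7])
    dl=b*np.array([np.cos(q[1]),0,-np.sin(q[1])])
    return X0+R.from_rotvec([0,0,q[0]]).apply(dl)
for p0 in([0,300,650,600,0,300,190,0],[0,300,450,450,0,300,190,0],[0,300,500,600,0,200,190,0]):
    g=lambda p:np.concatenate([(F(q,p)-x)/(1 if i<2 else 4) for i,(q,x,o) in enumerate(D)]+[(p-p0)*[.1,.002,.005,.005,.002,.002,.1,.002]])
    r=least_squares(g,p0);print(np.round(r.x),np.round(r.fun[:9],1))
E
python3 fk2.py
```

```text
[  16. -432.  524.  163.  575.  278.  191.  104.] [-0.8 -0.4 -1.3  0.7 -0.5 -0.8  0.2  0.8  8.3]
[  16. -436.  524.  161.  578.  278.  191.  104.] [-0.8 -0.4 -1.3  0.7 -0.4 -0.8  0.2  0.7  8.3]
[  16. -432.  524.  163.  575.  278.  191.  104.] [-0.8 -0.4 -1.3  0.7 -0.5 -0.8  0.2  0.8  8.3]
```

```bash
cat > k.py <<'E'
from h import *
import sys
def kf(th,dl): return R.from_rotvec(ey*np.radians(dl))*frame(-d,-(np.sin(th)*u+np.cos(th)*ey))
if __name__=="__main__":
    th,h,dl=map(float,sys.argv[1:4])
    st=observe();print(st["time_s"],np.round(st["eef_pos"]),np.round(st["qpos"],2),np.round(st["wrist_force"],1),np.round(st["wrist_torque"],2))
    delta(M+h*d,kf(th,dl))
E
python3 k.py 1.25 200 20
```

```text
3.2667 [427. 112. 321.] [ 0.86 -0.6  -1.01  0.48 -0.47 -0.37] [1.3 0.2 2.5] [-0.92  1.5   0.02]
shift [-32.9  45.6  65.7] rotv [-18.2  -3.9   0.8]
```

carry_out(motion=[{"wx":-4.5,"wy":-1.0,"wz":0.2,"tx":-0.008,"ty":0.01,"tz":0.0,"gripper":0.3},{"wx":-4.5,"wy":-1.0,"wz":0.2,"tx":-0.008,"ty":0.01,"tz":0.0,"gripper":0.3},{"wx":-4.5,"wy":-1.0,"wz":0.2,"tx":-0.008,"ty":0.005,"tz":0.01,"gripper":0.3},{"wx":-4.5,"wy":-1.0,"wz":0.2,"tx":-0.008,"ty":0,"tz":0.015,"gripper":0.3},{"wx":0,"wy":0,"wz":0,"tx":0,"ty":0,"tz":0.015,"gripper":0.3},{"wx":0,"wy":0,"wz":0,"tx":0,"ty":0,"tz":0.015,"gripper":0.3},{"wx":0,"wy":0,"wz":0,"tx":0,"ty":0,"tz":0.01,"gripper":0.3},{"wx":0,"wy":0,"wz":0,"tx":0,"ty":0,"tz":0,"gripper":0.3},{"wx":0,"wy":0,"wz":0,"tx":0,"ty":0,"tz":0,"gripper":0.3},{"wx":0,"wy":0,"wz":0,"tx":0,"ty":0,"tz":0,"gripper":0.3}])

```text
time_s: 4.1
eef_pos: [416.9, 127.3, 233.6]
orientation: [-0.158, 0.908, -0.362, 0.137]
wrist_force: [-0.3, -0.2, 0.6]
grip_width: 29.8
grasp_force: 0.0
```

```bash
python3 k.py 1.25 185 20
```

```text
4.1 [417. 127. 234.] [ 0.9  -0.35 -0.88  0.27 -0.67 -0.27] [-0.3 -0.2  0.6] [-0.61  1.1   0.02]
shift [  3.4 -12.5  14.3] rotv [ 0.9 -0.1  0. ]
```

carry_out(motion=[{"wx":0,"wy":0,"wz":0,"tx":0.001,"ty":-0.005,"tz":0.005,"gripper":0.3},{"wx":0,"wy":0,"wz":0,"tx":0.001,"ty":-0.005,"tz":0.005,"gripper":0.3},{"wx":0,"wy":0,"wz":0,"tx":0.001,"ty":-0.006,"tz":0.006,"gripper":0.3},{"wx":0,"wy":0,"wz":0,"tx":0,"ty":0,"tz":0,"gripper":0.3},{"wx":0,"wy":0,"wz":0,"tx":0,"ty":0,"tz":0,"gripper":0.3},{"wx":0,"wy":0,"wz":0,"tx":0,"ty":0,"tz":0,"gripper":0.3},{"wx":0,"wy":0,"wz":0,"tx":0,"ty":0,"tz":0,"gripper":0.3},{"wx":0,"wy":0,"wz":0,"tx":0,"ty":0,"tz":0,"gripper":0.3},{"wx":0,"wy":0,"wz":0,"tx":0,"ty":0,"tz":0,"gripper":0.3},{"wx":0,"wy":0,"wz":0,"tx":0,"ty":0,"tz":0,"gripper":0.3}])

```text
time_s: 4.93
eef_pos: [434.5, 139.2, 224.9]
orientation: [-0.158, 0.908, -0.362, 0.137]
wrist_force: [0.5, 0.1, -0.1]
grip_width: 29.7
grasp_force: 0.0
```

```bash
cat > look.py <<'E'
from k import *
# crops of both cameras round a world point; marks projected: TCP red, knob axis points
def look(name,X,pts=(),w=66,hh=75,k=6):
    ims=[]
    for n in("scene","top"):
        s=snapshot(n);c=proj(s,X);x,y=int(c[0]-w/2),int(c[1]-hh/2)
        im=cv2.resize(np.ascontiguousarray(s["pixels"][y:y+hh,x:x+w]),None,fx=k,fy=k,interpolation=cv2.INTER_CUBIC)
        for P,col in pts:
            p=(proj(s,P)-[x,y]+.5)*k;cv2.circle(im,(int(p[0]),int(p[1])),3,col,-1)
        print(n,"crop origin",x,y);ims.append(im)
    save(name,np.hstack(ims))
E
python3 - <<'E'
from look import *
st=observe();t=st["eef_pos"];print(t,rot(st["orientation"]).as_matrix()[:,2]);delta(M+175*d,kf(1.25,20))
look("knob1",M+158*d,[(t,(255,0,0)),(M+168*d,(0,255,0)),(M+148*d,(0,255,255))])
E
```

```text
[434.54599131 139.18883439 224.91566423] [ 0.36281401  0.18760156 -0.91278237]
shift [ 1.6 -0.3  7.1] rotv [ 1. -0.  0.]
scene crop origin 186 162
top crop origin 196 174
```

View pics/knob1.png

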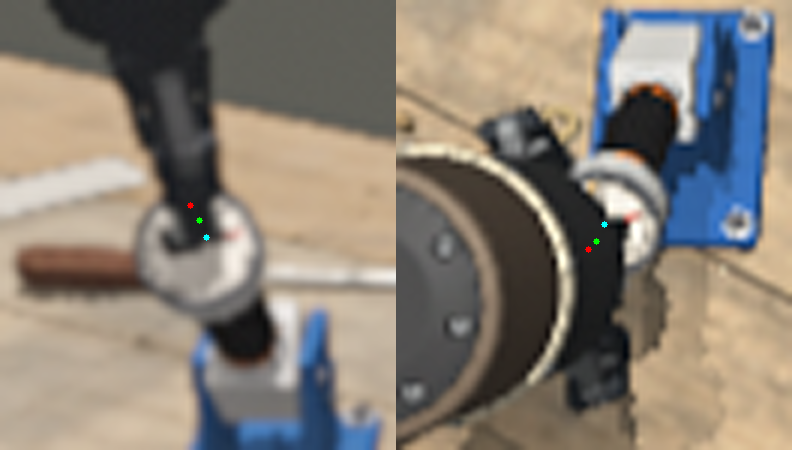

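```bash
python3 - <<'E'
from h import *
s,t=snapshot("scene"),snapshot("top")
a,b=(219.4,203.5),(231.2,209.5)
X,e=tri(ray(s,a),ray(t,b));m=M+147.5*d
print(X,e,"model",m,"diff in d,u,ey",(X-m)@d,(X-m)@u,(X-m)@ey)
print(proj(s,m),proj(t,m), [proj(s,m+10*v)-proj(s,m) for v in(d,u,ey)],[proj(t,m+10*v)-proj(t,m) for v in(d,u,ey)])
E
```

```text
[461.98016722 153.86037372 188.80756755] 4.0767907836859365 model [455.57258163 148.7305901  199.29825023] diff in d,u,ey -13.124976674451787 -1.7110890472663103 1.4944623088684705
[219.99448126 201.15403396] [230.19678028 210.79104562] [array([-0.6352149 , -1.36744264]), array([ 0.18654679, -3.68294388]), array([-3.9226501 ,  0.01226538])] [array([-0.59154918,  1.39898728]), array([-0.2003095 , -3.32258668]), array([-3.57864567, -0.05972508])]
```

```bash
python3 - <<'E'
from look import *
r=rot(observe()["orientation"]);print("d,u,ey in tool",[np.round(r.inv().apply(v),2) for v in(d,u,ey)])
delta(M+164*d+1.5*ey,kf(1.25,20))
E
```

```text
d,u,ey in tool [array([-0.11,  0.34, -0.93]), array([ 0.3 , -0.89, -0.36]), array([-0.95, -0.32, -0.01])]
shift [ 1.4 -4.5 17.3] rotv [ 1. -0.  0.]
```

carry_out(motion=[{"wx":0.5,"wy":0,"wz":0,"tx":0.0005,"ty":-0.0015,"tz":0.006,"gripper":0.3},{"wx":0.5,"wy":0,"wz":0,"tx":0.0005,"ty":-0.0015,"tz":0.006,"gripper":0.3},{"wx":0,"wy":0,"wz":0,"tx":0.0004,"ty":-0.0015,"tz":0.005,"gripper":0.3},{"wx":0,"wy":0,"wz":0,"tx":0.0001,"ty":-0.0004,"tz":0.001,"gripper":0.3},{"wx":0,"wy":0,"wz":0,"tx":0.0001,"ty":-0.0004,"tz":0.001,"gripper":0.3},{"wx":0,"wy":0,"wz":0,"tx":0.0001,"ty":-0.0004,"tz":0.001,"gripper":0.3},{"wx":0,"wy":0,"wz":0,"tx":0.0001,"ty":-0.0004,"tz":0.001,"gripper":0.3},{"wx":0,"wy":0,"wz":0,"tx":0.0001,"ty":-0.0004,"tz":0.001,"gripper":0.3},{"wx":0,"wy":0,"wz":0,"tx":0,"ty":0,"tz":0,"gripper":0.3},{"wx":0,"wy":0,"wz":0,"tx":0,"ty":0,"tz":0,"gripper":0.3}])

```text
time_s: 5.97
eef_pos: [448.0, 146.6, 207.6]
orientation: [-0.166, 0.907, -0.361, 0.14]
wrist_force: [-0.5, 0.0, -1.0]
grip_width: 29.8
grasp_force: 0.0
```

```bash
python3 - <<'E'
from look import *
st=observe();t=st["eef_pos"];r=rot(st["orientation"]);print((t-M)@np.c_[d,u,ey],st["wrist_force"])
x,y,z=r.as_matrix().T
look("knob2",M+155*d,[(t,(255,0,0)),(t+15*y,(255,255,0)),(t-15*y,(255,255,0)),(M+148*d,(0,255,255))])
E
```

```text
[158.81999977   0.46454751   1.69054657] [-0.54850493  0.00372716 -1.04241206]
scene crop origin 186 162
top crop origin 196 174
```

View pics/knob2.png

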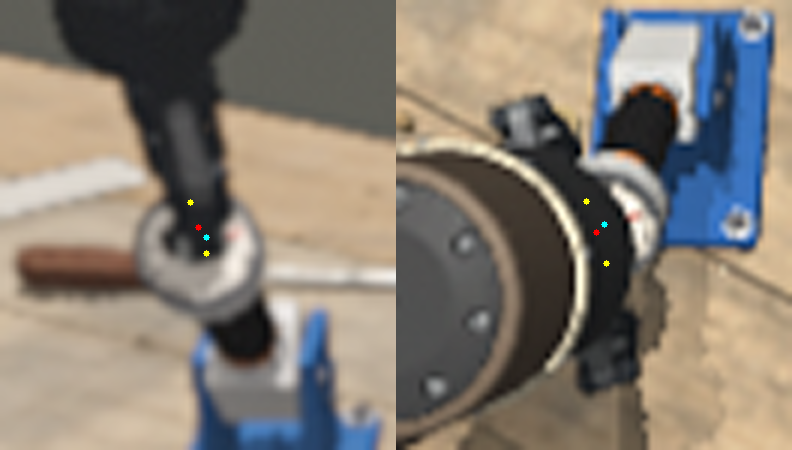

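carry_out(motion=[{"wx":0,"wy":0,"wz":0,"tx":0.0001,"ty":-0.0004,"tz":0.001,"gripper":0.3},{"wx":0,"wy":0,"wz":0,"tx":0.0001,"ty":-0.0004,"tz":0.001,"gripper":0.3},{"wx":0,"wy":0,"wz":0,"tx":0.0001,"ty":-0.0004,"tz":0.001,"gripper":0.3},{"wx":0,"wy":0,"wz":0,"tx":0.0001,"ty":-0.0004,"tz":0.001,"gripper":0.3},{"wx":0,"wy":0,"wz":0,"tx":0.0001,"ty":-0.0004,"tz":0.001,"gripper":0.3},{"wx":0,"wy":0,"wz":0,"tx":0.0001,"ty":-0.0004,"tz":0.001,"gripper":0.3},{"wx":0,"wy":0,"wz":0,"tx":0,"ty":0,"tz":0,"gripper":0.3},{"wx":0,"wy":0,"wz":0,"tx":0,"ty":0,"tz":0,"gripper":0.3},{"wx":0,"wy":0,"wz":0,"tx":0,"ty":0,"tz":0,"gripper":0.3},{"wx":0,"wy":0,"wz":0,"tx":0,"ty":0,"tz":0,"gripper":0.3}])

```text
time_s: 6.9
eef_pos: [452.1, 149.0, 203.2]
orientation: [-0.166, 0.907, -0.361, 0.14]
wrist_force: [0.4, -0.2, 0.0]
grip_width: 30.2
grasp_force: 0.0
```

carry_out(motion=[{"wx":0,"wy":0,"wz":0,"tx":0.0001,"ty":-0.0003,"tz":0.0008,"gripper":0.3},{"wx":0,"wy":0,"wz":0,"tx":0.0001,"ty":-0.0003,"tz":0.0008,"gripper":0.3},{"wx":0,"wy":0,"wz":0,"tx":0.0001,"ty":-0.0003,"tz":0.0008,"gripper":0.3},{"wx":0,"wy":0,"wz":0,"tx":0.0001,"ty":-0.0003,"tz":0.0008,"gripper":0.3},{"wx":0,"wy":0,"wz":0,"tx":0.0001,"ty":-0.0003,"tz":0.0008,"gripper":0.3},{"wx":0,"wy":0,"wz":0,"tx":0,"ty":0,"tz":0,"gripper":0.3},{"wx":0,"wy":0,"wz":0,"tx":0,"ty":0,"tz":0,"gripper":0.3},{"wx":0,"wy":0,"wz":0,"tx":0,"ty":0,"tz":0,"gripper":0.3},{"wx":0,"wy":0,"wz":0,"tx":0,"ty":0,"tz":0,"gripper":0.3},{"wx":0,"wy":0,"wz":0,"tx":0,"ty":0,"tz":0,"gripper":0.3}])

```text
time_s: 7.73
eef_pos: [454.9, 150.5, 200.3]
orientation: [-0.166, 0.907, -0.361, 0.14]
wrist_force: [-1.2, -1.1, 3.6]
grip_width: 30.3
grasp_force: 2.0
```

carry_out(motion=[{"wx":0,"wy":0,"wz":0,"tx":-0.0003,"ty":0.001,"tz":-0.0028,"gripper":0.3},{"wx":0,"wy":0,"wz":0,"tx":0,"ty":0,"tz":0,"gripper":0.6},{"wx":0,"wy":0,"wz":0,"tx":0,"ty":0,"tz":0,"gripper":0.6},{"wx":0,"wy":0,"wz":0,"tx":0,"ty":0,"tz":0,"gripper":0.6},{"wx":0,"wy":0,"wz":0,"tx":0,"ty":0,"tz":0,"gripper":0.6},{"wx":0,"wy":0,"wz":0,"tx":0,"ty":0,"tz":0,"gripper":0.6},{"wx":0,"wy":0,"wz":0,"tx":0,"ty":0,"tz":0,"gripper":0.6},{"wx":0,"wy":0,"wz":0,"tx":0,"ty":0,"tz":0,"gripper":0.6},{"wx":0,"wy":0,"wz":0,"tx":0,"ty":0,"tz":0,"gripper":0.6},{"wx":0,"wy":0,"wz":0,"tx":0,"ty":0,"tz":0,"gripper":0.6}])

```text
time_s: 8.57
eef_pos: [453.0, 149.4, 202.3]
orientation: [-0.165, 0.907, -0.361, 0.14]
wrist_force: [-0.1, 0.0, 0.8]
grip_width: 17.1
grasp_force: 0.4
```

carry_out(motion=[{"wx":0,"wy":0,"wz":-4,"tx":0,"ty":0,"tz":0,"gripper":0.6},{"wx":0,"wy":0,"wz":-4,"tx":0,"ty":0,"tz":0,"gripper":0.6},{"wx":0,"wy":0,"wz":-4,"tx":0,"ty":0,"tz":0,"gripper":0.6},{"wx":0,"wy":0,"wz":-4,"tx":0,"ty":0,"tz":0,"gripper":0.6},{"wx":0,"wy":0,"wz":-4,"tx":0,"ty":0,"tz":0,"gripper":0.6},{"wx":0,"wy":0,"wz":-4,"tx":0,"ty":0,"tz":0,"gripper":0.6},{"wx":0,"wy":0,"wz":-4,"tx":0,"ty":0,"tz":0,"gripper":0.6},{"wx":0,"wy":0,"wz":-4,"tx":0,"ty":0,"tz":0,"gripper":0.6},{"wx":0,"wy":0,"wz":-4,"tx":0,"ty":0,"tz":0,"gripper":0.6},{"wx":0,"wy":0,"wz":-4,"tx":0,"ty":0,"tz":0,"gripper":0.6}])

```text
time_s: 9.4
eef_pos: [453.1, 149.5, 202.4]
orientation: [-0.107, 0.976, -0.027, 0.188]
wrist_force: [0.3, -0.9, -0.2]
grip_width: 16.9
grasp_force: 0.4
```

```bash
python3 k.py 0 153 20; python3 - <<'E'
from look import *
look("knob3",M+155*d,[])
E
```

```text
9.4 [453. 150. 202.] [ 0.84 -0.22 -0.9   0.31 -0.5   0.44] [ 0.3 -0.9 -0.2] [-0.74  1.27 -0.04]
shift [-0.3  2.4 -1.6] rotv [  0.   -0.  -31.4]
scene crop origin 186 162
top crop origin 196 174
```

View pics/knob3.png

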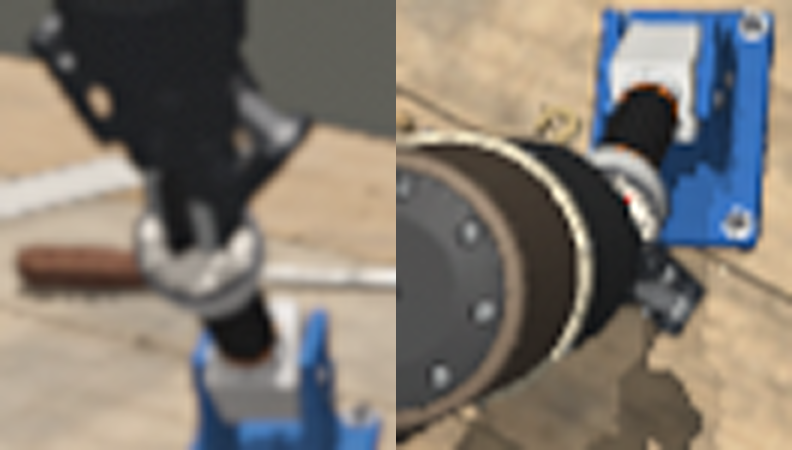

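carry_out(motion=[{"wx":0,"wy":0,"wz":-4,"tx":0,"ty":0,"tz":0,"gripper":0.6},{"wx":0,"wy":0,"wz":-4,"tx":0,"ty":0,"tz":0,"gripper":0.6},{"wx":0,"wy":0,"wz":-4,"tx":0,"ty":0,"tz":0,"gripper":0.6},{"wx":0,"wy":0,"wz":-4,"tx":0,"ty":0,"tz":0,"gripper":0.6},{"wx":0,"wy":0,"wz":-4,"tx":0,"ty":0,"tz":0,"gripper":0.6},{"wx":0,"wy":0,"wz":-4,"tx":0,"ty":0,"tz":0,"gripper":0.65},{"wx":0,"wy":0,"wz":-2,"tx":0,"ty":0,"tz":0,"gripper":0.7},{"wx":0,"wy":0,"wz":0,"tx":0,"ty":0,"tz":0,"gripper":0.7},{"wx":0,"wy":0,"wz":0,"tx":0,"ty":0,"tz":0,"gripper":0.7},{"wx":0,"wy":0,"wz":0,"tx":0,"ty":0,"tz":0,"gripper":0.7}])

```text
time_s: 10.33
eef_pos: [453.2, 149.7, 202.5]
orientation: [-0.063, 0.957, 0.19, 0.208]
wrist_force: [0.4, 1.4, 0.6]
grip_width: 12.6
grasp_force: 0.8
```

```bash
python3 k.py 0 153 20
```

```text
10.3333 [453. 150. 203.] [ 0.84 -0.22 -0.9   0.31 -0.5   0.89] [0.4 1.4 0.6] [-0.3   0.99  0.12]
shift [-1.5  2.2 -1.6] rotv [ 0.  -0.1 -5.7]
```

carry_out(motion=[{"wx":0,"wy":0,"wz":-1.5,"tx":0,"ty":0,"tz":0,"gripper":0.7},{"wx":0,"wy":0,"wz":-1.5,"tx":0,"ty":0,"tz":0,"gripper":0.7},{"wx":0,"wy":0,"wz":-1.5,"tx":0,"ty":0,"tz":0,"gripper":0.7},{"wx":0,"wy":0,"wz":-1.5,"tx":0,"ty":0,"tz":0,"gripper":0.7},{"wx":0,"wy":0,"wz":-1.5,"tx":0,"ty":0,"tz":0,"gripper":0.7},{"wx":0,"wy":0,"wz":-1.5,"tx":0,"ty":0,"tz":0,"gripper":0.7},{"wx":0,"wy":0,"wz":-1.5,"tx":0,"ty":0,"tz":0,"gripper":0.7},{"wx":0,"wy":0,"wz":-1.5,"tx":0,"ty":0,"tz":0,"gripper":0.7},{"wx":0,"wy":0,"wz":0,"tx":0,"ty":0,"tz":0,"gripper":0.7},{"wx":0,"wy":0,"wz":0,"tx":0,"ty":0,"tz":0,"gripper":0.7}])

```text
time_s: 11.17
eef_pos: [453.1, 149.6, 202.4]
orientation: [-0.041, 0.932, 0.289, 0.213]
wrist_force: [1.1, 1.3, -1.0]
grip_width: 13.0
grasp_force: 0.5
```

```bash
python3 k.py 0 153 20;python3 - <<'E'
from h import *
st=observe();print("torque about d",st["wrist_torque"]@d, "force d,u,ey",st["wrist_force"]@np.c_[d,u,ey],st["grasp_force"])
E
```

```text
11.1667 [453. 150. 202.] [ 0.84 -0.22 -0.9   0.31 -0.5   1.1 ] [ 1.1  1.3 -1. ] [-0.29  1.    0.12]
shift [-1.8  1.7 -1.6] rotv [ 0.  -0.   6.3]
torque about d -0.0692226561008974 force d,u,ey [-1.81489729  0.38061211  0.66164008] 0.5252354500316869
```

carry_out(motion=[{"wx":0,"wy":0,"wz":-1.5,"tx":0,"ty":0,"tz":0,"gripper":0.7},{"wx":0,"wy":0,"wz":-1.5,"tx":0,"ty":0,"tz":0,"gripper":0.7},{"wx":0,"wy":0,"wz":-1.5,"tx":0,"ty":0,"tz":0,"gripper":0.7},{"wx":0,"wy":0,"wz":-1.5,"tx":0,"ty":0,"tz":0,"gripper":0.7},{"wx":0,"wy":0,"wz":-1.5,"tx":0,"ty":0,"tz":0,"gripper":0.7},{"wx":0,"wy":0,"wz":-1.5,"tx":0,"ty":0,"tz":0,"gripper":0.7},{"wx":0,"wy":0,"wz":0,"tx":0,"ty":0,"tz":0,"gripper":0.7},{"wx":0,"wy":0,"wz":0,"tx":0,"ty":0,"tz":0,"gripper":0.7},{"wx":0,"wy":0,"wz":0,"tx":0,"ty":0,"tz":0,"gripper":0.7},{"wx":0,"wy":0,"wz":0,"tx":0,"ty":0,"tz":0,"gripper":0.7}])

```text
time_s: 12.0
eef_pos: [453.1, 149.6, 202.5]
orientation: [-0.024, 0.907, 0.362, 0.216]
wrist_force: [0.4, 1.6, 2.0]
grip_width: 12.9
grasp_force: 5.9
```

```bash
cat > f.py <<'E'
from h import *
st=observe();r=rot(st["orientation"]);print("torque tool",r.inv().apply(st["wrist_torque"]), "force d,u,ey",st["wrist_force"]@np.c_[d,u,ey],st["grasp_force"],st["grip_width"])
E
python3 f.py
```

```text
torque tool [ 0.51473178 -0.74090552  0.18008225] force d,u,ey [0.65694125 2.24203239 1.24220045] 5.9129702020436525 12.874657345355399
```

carry_out(motion=[{"wx":0,"wy":0,"wz":-1,"tx":0,"ty":0,"tz":0,"gripper":0.7},{"wx":0,"wy":0,"wz":-1,"tx":0,"ty":0,"tz":0,"gripper":0.7},{"wx":0,"wy":0,"wz":-1,"tx":0,"ty":0,"tz":0,"gripper":0.7},{"wx":0,"wy":0,"wz":0,"tx":0,"ty":0,"tz":0,"gripper":0.7},{"wx":0,"wy":0,"wz":0,"tx":0,"ty":0,"tz":0,"gripper":0.7},{"wx":0,"wy":0,"wz":0,"tx":0,"ty":0,"tz":0,"gripper":0.7},{"wx":0,"wy":0,"wz":0,"tx":0,"ty":0,"tz":0,"gripper":0.7},{"wx":0,"wy":0,"wz":0,"tx":0,"ty":0,"tz":0,"gripper":0.7},{"wx":0,"wy":0,"wz":0,"tx":0,"ty":0,"tz":0,"gripper":0.7},{"wx":0,"wy":0,"wz":0,"tx":0,"ty":0,"tz":0,"gripper":0.7}])

```text
time_s: 12.83
eef_pos: [453.2, 149.6, 202.5]
orientation: [-0.018, 0.897, 0.386, 0.216]
wrist_force: [1.9, 2.0, 1.4]
grip_width: 12.9
grasp_force: 9.4
```

```bash
python3 f.py
```

```text
torque tool [0.44537832 0.07153826 0.25124094] force d,u,ey [-0.92934315  2.8438632   0.88086668] 9.431534572970577 12.8809383237131
```

```bash
python3 - <<'E'
from h import *
r=rot(observe()["orientation"]);print("d,u,ey in tool",[np.round(r.inv().apply(v),2) for v in(d,u,ey)])
E
```

```text
d,u,ey in tool [array([-0.32, -0.11, -0.94]), array([ 0.89,  0.3 , -0.34]), array([ 0.32, -0.95, -0.  ])]
```

carry_out(motion=[{"wx":0,"wy":0,"wz":0,"tx":0,"ty":0,"tz":0,"gripper":0.3},{"wx":0,"wy":0,"wz":0,"tx":0,"ty":0,"tz":0,"gripper":0.3},{"wx":0,"wy":0,"wz":0,"tx":0,"ty":0,"tz":0,"gripper":0.3},{"wx":0,"wy":0,"wz":0,"tx":-0.0016,"ty":-0.0005,"tz":-0.005,"gripper":0.3},{"wx":0,"wy":0,"wz":0,"tx":-0.0032,"ty":-0.001,"tz":-0.01,"gripper":0.3},{"wx":0,"wy":0,"wz":0,"tx":-0.0064,"ty":-0.002,"tz":-0.019,"gripper":0.3},{"wx":0,"wy":0,"wz":0,"tx":-0.01,"ty":-0.0033,"tz":-0.028,"gripper":0.3},{"wx":0,"wy":0,"wz":0,"tx":-0.01,"ty":-0.0033,"tz":-0.028,"gripper":0.3},{"wx":0,"wy":0,"wz":0,"tx":-0.01,"ty":-0.0033,"tz":-0.028,"gripper":-0.2},{"wx":0,"wy":0,"wz":0,"tx":0,"ty":0,"tz":0,"gripper":-0.2}])

```text
time_s: 13.67
eef_pos: [373.3, 106.1, 295.5]
orientation: [-0.02, 0.896, 0.386, 0.22]
wrist_force: [0.8, 0.2, 0.2]
grip_width: 50.9
grasp_force: 0.0
```

```bash
python3 - <<'E'
from look import *
print(observe()["eef_pos"],observe()["qpos"])
look("knob4",M+140*d,[])
E
```

```text
[373.2779196  106.05909814 295.53973998] [ 1.03237926 -0.55242671 -0.8345794   0.27896326 -0.91865138  1.22311604]
scene crop origin 187 164
top crop origin 197 172
```

View pics/knob4.png

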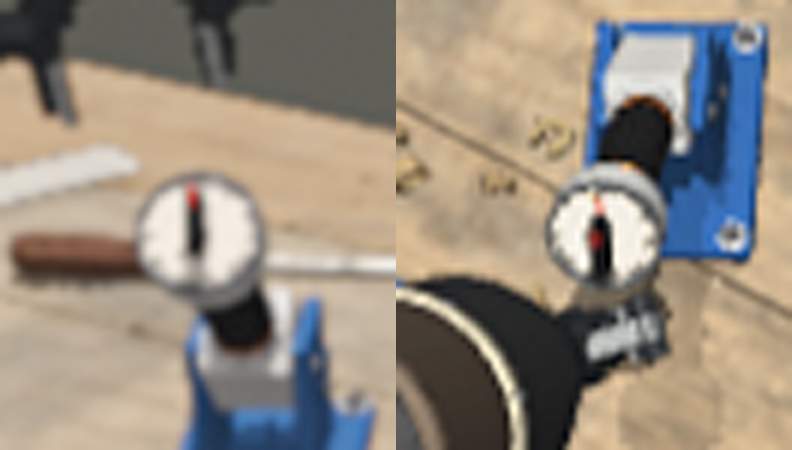

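The picture shows the red pointer standing straight up over the zero mark, at scene about (219,197) and top about (231,207), so the reset worked. Next is the barrel grasp, from above with the hand leaning over the stand.

```bash
cat > b.py <<'E'
from h import *
import sys
Bf=R.from_rotvec(ey*np.radians(-10))*frame(-u,-ey)
zt=Bf.as_matrix()[:,2]
G=M+46*d+1*ey
def go(back): 
    st=observe();print(np.round(st["eef_pos"],1),np.round(st["qpos"],2),np.round(st["wrist_force"],1),st["grip_width"]);delta(G+(18.7-back)*zt,Bf)
if __name__=="__main__":
    for b in sys.argv[1:]: go(float(b))
E
python3 b.py 150;python3 - <<'E'
from b import *
print(zt,G); r=rot(observe()["orientation"]);print(r.inv().apply(np.array([570,205,330])-observe()["eef_pos"]))
E
```

```text
[374.  107.3 292.1] [ 1.03 -0.54 -0.84  0.28 -0.91  1.23] [ 1.   0.8 -0. ] 51.05869319287079
shift [181.2  61.8 153.3] rotv [  9.6 -59.7  16.8]
[-0.50554445 -0.27095155 -0.81915204] [518.35872059 183.51601455 127.52691193]
[201.09956203  74.01146767  59.06765111]
```

carry_out(motion=[{"wx":0,"wy":0,"wz":0,"tx":0.033,"ty":0.012,"tz":0.002,"gripper":-1},{"wx":0,"wy":0,"wz":0,"tx":0.033,"ty":0.012,"tz":0.006,"gripper":-1},{"wx":0,"wy":0,"wz":0,"tx":0.034,"ty":0.012,"tz":0.01,"gripper":-1},{"wx":0,"wy":0,"wz":0,"tx":0.034,"ty":0.013,"tz":0.013,"gripper":-1},{"wx":0,"wy":0,"wz":0,"tx":0.034,"ty":0.013,"tz":0.014,"gripper":-1},{"wx":0,"wy":0,"wz":0,"tx":0.033,"ty":0.012,"tz":0.014,"gripper":-1},{"wx":1,"wy":-6.5,"wz":1.8,"tx":0,"ty":0,"tz":0,"gripper":-1},{"wx":1,"wy":-6.5,"wz":1.8,"tx":0,"ty":0,"tz":0,"gripper":-1},{"wx":1,"wy":-6.5,"wz":1.8,"tx":0,"ty":0,"tz":0,"gripper":-1},{"wx":1,"wy":-6.5,"wz":1.8,"tx":0,"ty":0,"tz":0,"gripper":-1}])

```text
time_s: 14.6
eef_pos: [571.3, 204.4, 326.6]
orientation: [0.025, 0.944, 0.33, -0.01]
wrist_force: [0.3, -0.6, 0.4]
grip_width: 85.6
grasp_force: 0.0
```

```bash
python3 b.py 120
```

```text
[571.3 204.4 326.6] [ 0.69  0.22  0.01  0.04 -1.4   1.54] [ 0.3 -0.6  0.4] 85.64826653781783
shift [  6.9 -11.  115.5] rotv [  5.6 -33.1   9.2]
```

carry_out(motion=[{"wx":1.1,"wy":-6.6,"wz":1.8,"tx":0,"ty":0,"tz":0,"gripper":-1},{"wx":1.1,"wy":-6.6,"wz":1.8,"tx":0,"ty":0,"tz":0,"gripper":-1},{"wx":1.1,"wy":-6.6,"wz":1.8,"tx":0,"ty":0,"tz":0,"gripper":-1},{"wx":1.1,"wy":-6.6,"wz":1.8,"tx":0,"ty":0,"tz":0,"gripper":-1},{"wx":1.1,"wy":-6.6,"wz":1.8,"tx":0,"ty":0,"tz":0,"gripper":-1},{"wx":0,"wy":0,"wz":0,"tx":0,"ty":0,"tz":0,"gripper":-1},{"wx":0,"wy":0,"wz":0,"tx":0,"ty":0,"tz":0,"gripper":-1},{"wx":0,"wy":0,"wz":0,"tx":0,"ty":0,"tz":0,"gripper":-1},{"wx":0,"wy":0,"wz":0,"tx":0,"ty":0,"tz":0,"gripper":-1},{"wx":0,"wy":0,"wz":0,"tx":0,"ty":0,"tz":0,"gripper":-1}])

```text
time_s: 15.43
eef_pos: [570.5, 204.3, 330.2]
orientation: [0.073, 0.926, 0.236, -0.285]
wrist_force: [-1.0, -0.0, 0.2]
grip_width: 85.5
grasp_force: 0.0
```

```bash
python3 b.py 40
```

```text
[570.5 204.3 330.2] [ 0.62  0.58  0.48 -0.08 -2.06  1.43] [-1.  -0.   0.2] 85.51966794710557
shift [ 68.2  -6.7 177.6] rotv [ 0.2 -0.8  0.3]
```

carry_out(motion=[{"wx":0,"wy":0,"wz":0,"tx":0.017,"ty":-0.0017,"tz":0.02,"gripper":-1},{"wx":0,"wy":0,"wz":0,"tx":0.017,"ty":-0.0017,"tz":0.02,"gripper":-1},{"wx":0,"wy":0,"wz":0,"tx":0.017,"ty":-0.0017,"tz":0.02,"gripper":-1},{"wx":0,"wy":0,"wz":0,"tx":0.017,"ty":-0.0017,"tz":0.02,"gripper":-1},{"wx":0,"wy":0,"wz":0,"tx":0,"ty":0,"tz":0.024,"gripper":-1},{"wx":0,"wy":0,"wz":0,"tx":0,"ty":0,"tz":0.024,"gripper":-1},{"wx":0,"wy":0,"wz":0,"tx":0,"ty":0,"tz":0.024,"gripper":-1},{"wx":0,"wy":0,"wz":0,"tx":0,"ty":0,"tz":0.018,"gripper":-1},{"wx":0,"wy":0,"wz":0,"tx":0,"ty":0,"tz":0,"gripper":-1},{"wx":0,"wy":0,"wz":0,"tx":0,"ty":0,"tz":0,"gripper":-1}])

```text
time_s: 16.27
eef_pos: [532.0, 191.2, 151.4]
orientation: [0.073, 0.926, 0.236, -0.286]
wrist_force: [0.2, 0.3, 0.4]
grip_width: 85.1
grasp_force: 0.0
```

```bash
python3 b.py 0; python3 - <<'E'
from look import *
from b import *
t=observe()["eef_pos"]
look("bar1",t,[(t,(255,0,0)),(t-18.7*zt,(0,255,0)),(G,(0,255,255))],w=80,hh=80,k=5)
E
```

```text
[532.  191.2 151.4] [ 0.64  0.62  0.13 -0.08 -1.68  1.45] [0.2 0.3 0.4] 85.05670199288305
shift [ 0.3  0.1 47.3] rotv [ 0.3 -0.7  0.3]
scene crop origin 185 163
top crop origin 194 149
```

View pics/bar1.png

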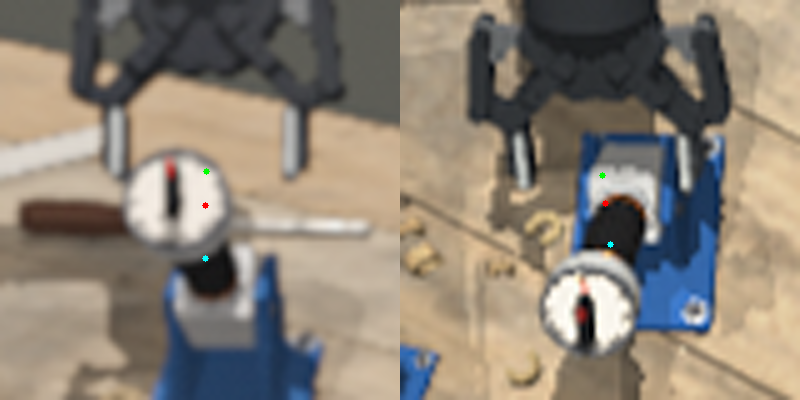

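The fingers straddle the barrel evenly, and the planned grip point (cyan) lies on it: scene crop (205,258), top crop (610,243). I advance and close.

carry_out(motion=[{"wx":0,"wy":0,"wz":0,"tx":0,"ty":0,"tz":0.012,"gripper":-1},{"wx":0,"wy":0,"wz":0,"tx":0,"ty":0,"tz":0.012,"gripper":-1},{"wx":0,"wy":0,"wz":0,"tx":0,"ty":0,"tz":0.012,"gripper":-1},{"wx":0,"wy":0,"wz":0,"tx":0,"ty":0,"tz":0.01,"gripper":-1},{"wx":0,"wy":0,"wz":0,"tx":0,"ty":0,"tz":0,"gripper":0},{"wx":0,"wy":0,"wz":0,"tx":0,"ty":0,"tz":0,"gripper":0.1},{"wx":0,"wy":0,"wz":0,"tx":0,"ty":0,"tz":0,"gripper":0.2},{"wx":0,"wy":0,"wz":0,"tx":0,"ty":0,"tz":0,"gripper":0.3},{"wx":0,"wy":0,"wz":0,"tx":0,"ty":0,"tz":0,"gripper":0.3},{"wx":0,"wy":0,"wz":0,"tx":0,"ty":0,"tz":0,"gripper":0.3}])

```text
time_s: 17.2
eef_pos: [509.9, 179.4, 112.2]
orientation: [0.073, 0.926, 0.236, -0.286]
wrist_force: [1.1, 2.6, 4.6]
grip_width: 30.9
grasp_force: 43.5
```

carry_out(motion=[{"wx":0,"wy":0,"wz":0,"tx":0,"ty":0,"tz":0,"gripper":1},{"wx":0,"wy":0,"wz":0,"tx":0,"ty":0,"tz":0,"gripper":1},{"wx":0,"wy":0,"wz":0,"tx":0,"ty":0,"tz":0,"gripper":1},{"wx":0,"wy":0,"wz":0,"tx":0,"ty":0,"tz":0,"gripper":1},{"wx":0,"wy":0,"wz":0,"tx":0,"ty":0,"tz":0,"gripper":1},{"wx":0,"wy":0,"wz":0,"tx":0,"ty":0,"tz":0,"gripper":1},{"wx":0,"wy":0,"wz":0,"tx":0,"ty":0,"tz":0,"gripper":1},{"wx":0,"wy":0,"wz":0,"tx":0,"ty":0,"tz":0,"gripper":1},{"wx":0,"wy":0,"wz":0,"tx":0,"ty":0,"tz":0,"gripper":1},{"wx":0,"wy":0,"wz":0,"tx":0,"ty":0,"tz":0,"gripper":1}])

```text
time_s: 18.03
eef_pos: [509.9, 179.4, 112.2]
orientation: [0.073, 0.926, 0.236, -0.286]
wrist_force: [0.4, 3.6, 5.6]
grip_width: 30.3
grasp_force: 58.7
```

```bash
python3 f.py; python3 - <<'E'
from h import *
r=rot(observe()["orientation"]);print("d,u,ey in tool",[np.round(r.inv().apply(v),3) for v in(d,u,ey)])
E
```

```text
torque tool [ 0.90745969  1.31917332 -0.19752301] force d,u,ey [2.51248334 5.46114761 2.99989592] 58.680206537246704 30.25148820795973
d,u,ey in tool [array([-0.983, -0.005, -0.184]), array([ 0.184,  0.005, -0.983]), array([ 0.006, -1.   , -0.004])]
```

carry_out(motion=[{"wx":0,"wy":0,"wz":0,"tx":-0.00295,"ty":0,"tz":-0.00055,"gripper":1},{"wx":0,"wy":0,"wz":0,"tx":-0.00295,"ty":0,"tz":-0.00055,"gripper":1},{"wx":0,"wy":0,"wz":0,"tx":-0.00295,"ty":0,"tz":-0.00055,"gripper":1},{"wx":0,"wy":0,"wz":0,"tx":-0.00295,"ty":0,"tz":-0.00055,"gripper":1},{"wx":0,"wy":0,"wz":0,"tx":-0.00295,"ty":0,"tz":-0.00055,"gripper":1},{"wx":0,"wy":0,"wz":0,"tx":-0.00295,"ty":0,"tz":-0.00055,"gripper":1},{"wx":0,"wy":0,"wz":0,"tx":-0.00295,"ty":0,"tz":-0.00055,"gripper":1},{"wx":0,"wy":0,"wz":0,"tx":-0.00295,"ty":0,"tz":-0.00055,"gripper":1},{"wx":0,"wy":0,"wz":0,"tx":0,"ty":0,"tz":0,"gripper":1},{"wx":0,"wy":0,"wz":0,"tx":0,"ty":0,"tz":0,"gripper":1}])

```text
time_s: 18.87
eef_pos: [494.0, 170.5, 128.7]
orientation: [0.073, 0.925, 0.236, -0.287]
wrist_force: [0.5, 1.5, -1.1]
grip_width: 30.9
grasp_force: 59.2
```

```bash
python3 f.py
```

```text
torque tool [ 0.47411505  2.44039774 -0.09422794] force d,u,ey [-1.61644619 -0.00384776  1.04477022] 59.17922794818878 30.944156960843912
```

carry_out(motion=[{"wx":0,"wy":0,"wz":0,"tx":-0.0039,"ty":0,"tz":-0.0007,"gripper":1},{"wx":0,"wy":0,"wz":0,"tx":-0.0039,"ty":0,"tz":-0.0007,"gripper":1},{"wx":0,"wy":0,"wz":0,"tx":-0.0039,"ty":0,"tz":-0.0007,"gripper":1},{"wx":0,"wy":0,"wz":0,"tx":-0.0039,"ty":0,"tz":-0.0007,"gripper":1},{"wx":0,"wy":0,"wz":0,"tx":-0.0039,"ty":0,"tz":-0.0007,"gripper":1},{"wx":0,"wy":0,"wz":0,"tx":-0.0039,"ty":0,"tz":-0.0007,"gripper":1},{"wx":0,"wy":0,"wz":0,"tx":-0.0039,"ty":0,"tz":-0.0007,"gripper":1},{"wx":0,"wy":0,"wz":0,"tx":-0.0039,"ty":0,"tz":-0.0007,"gripper":1},{"wx":0,"wy":0,"wz":0,"tx":-0.0039,"ty":0,"tz":-0.0007,"gripper":1},{"wx":0,"wy":0,"wz":0,"tx":-0.0039,"ty":0,"tz":-0.0007,"gripper":1}])

```text
time_s: 19.7
eef_pos: [469.3, 157.0, 156.6]
orientation: [0.073, 0.925, 0.236, -0.287]
wrist_force: [0.1, -0.1, -3.4]
grip_width: 30.4
grasp_force: 59.3
```

```bash
python3 f.py
```

```text
torque tool [ 0.00950749  2.43258062 -0.02476397] force d,u,ey [-2.45263141 -2.37571302 -0.15482669] 59.26696836948395 30.400743437080518
```

carry_out(motion=[{"wx":0,"wy":0,"wz":0,"tx":-0.0059,"ty":0,"tz":-0.0011,"gripper":1},{"wx":0,"wy":0,"wz":0,"tx":-0.0059,"ty":0,"tz":-0.0011,"gripper":1},{"wx":0,"wy":0,"wz":0,"tx":-0.0059,"ty":0,"tz":-0.0011,"gripper":1},{"wx":0,"wy":0,"wz":0,"tx":-0.0059,"ty":0,"tz":-0.0011,"gripper":1},{"wx":0,"wy":0,"wz":0,"tx":-0.0059,"ty":0,"tz":-0.0011,"gripper":1},{"wx":0,"wy":0,"wz":0,"tx":-0.0059,"ty":0,"tz":-0.0011,"gripper":1},{"wx":0,"wy":0,"wz":0,"tx":-0.0059,"ty":0,"tz":-0.0011,"gripper":1},{"wx":0,"wy":0,"wz":0,"tx":-0.0059,"ty":0,"tz":-0.0011,"gripper":1},{"wx":0,"wy":0,"wz":0,"tx":-0.0059,"ty":0,"tz":-0.0011,"gripper":1},{"wx":0,"wy":0,"wz":0,"tx":-0.0059,"ty":0,"tz":-0.0011,"gripper":1}])

```text
time_s: 20.53
eef_pos: [432.0, 136.7, 199.2]
orientation: [0.073, 0.926, 0.236, -0.287]
wrist_force: [-0.4, -0.6, -2.4]
grip_width: 30.3
grasp_force: 59.3
```

```bash
cat > e.py <<'E'
from h import *
import sys
SO=np.array([700.7,-46.8,150.]);SY=-0.073
sx=np.array([np.cos(SY),np.sin(SY),0]);sy=np.array([-sx[1],sx[0],0])
# driver axes in tool (barrel held): d,u,ey as at grasp
C=np.array([[-.983,-.005,-.184],[.184,.005,-.983],[.006,-1,-.004]]).T # columns d,u,ey in tool
def target(back,dz=0,dy=0,grip=46.,tilt=0,yaw=0):
    "tool pose with the tip `back` mm before the socket"
    W=R.from_rotvec([0,tilt,yaw],degrees=True).as_matrix()@np.c_[-sx,ez,sy]  # world d,u,ey wanted (u up, d x u = ey)
    Rt=R.from_matrix(W@np.linalg.inv(C)) 
    g=SO-sx*(back+95+grip)+[0,0,dz]+sy*dy
    return g+Rt.apply([0,0,18.7]),Rt
if __name__=="__main__":
    a=[float(v) for v in sys.argv[1:]];st=observe();print(st["time_s"],np.round(st["eef_pos"],1),np.round(st["qpos"],2));p,Rt=target(*a);print(np.round(p),Rt.as_matrix()[:,2]);delta(p,Rt)
E
python3 e.py 100 60; python3 f.py
```

```text
20.5333 [432.  136.7 199.2] [ 0.66  0.41 -0.11 -0.09 -1.65  1.43]
[464. -30. 192.] [ 0.1832154  -0.01740631 -0.98291868]
shift [-38.3 161.2  35.6] rotv [ 6.6 43.8 32.6]
torque tool [0.0254472  2.41555967 0.02348898] force d,u,ey [-1.28524155 -2.15532449 -0.39232219] 59.27560865879059 30.28845440290146
```

carry_out(motion=[{"wx":0,"wy":0,"wz":0,"tx":-0.02,"ty":0,"tz":-0.01,"gripper":1},{"wx":0,"wy":0,"wz":0,"tx":-0.02,"ty":0,"tz":-0.02,"gripper":1},{"wx":0.82,"wy":5.5,"wz":4.1,"tx":0,"ty":0.01,"tz":-0.01,"gripper":1},{"wx":0.82,"wy":5.5,"wz":4.1,"tx":0,"ty":0.015,"tz":0,"gripper":1},{"wx":0.82,"wy":5.5,"wz":4.1,"tx":0,"ty":0.02,"tz":0,"gripper":1},{"wx":0.82,"wy":5.5,"wz":4.1,"tx":0,"ty":0.02,"tz":0,"gripper":1},{"wx":0.82,"wy":5.5,"wz":4.1,"tx":0,"ty":0.02,"tz":0,"gripper":1},{"wx":0.82,"wy":5.5,"wz":4.1,"tx":0,"ty":0.02,"tz":0,"gripper":1},{"wx":0.82,"wy":5.5,"wz":4.1,"tx":0,"ty":0.02,"tz":0,"gripper":1},{"wx":0.82,"wy":5.5,"wz":4.1,"tx":0,"ty":0.01,"tz":0,"gripper":1}])

```text
time_s: 21.37
eef_pos: [455.1, 0.7, 261.1]
orientation: [0.005, 0.995, -0.037, 0.097]
wrist_force: [-0.5, -0.6, -2.6]
grip_width: 30.7
grasp_force: 59.7
```

```bash
python3 e.py 100 0
```

```text
21.3667 [455.1   0.7 261.1] [ 0.54 -0.17 -0.59  0.14 -1.    0.89]
[464. -30. 132.] [ 0.1832154  -0.01740631 -0.98291868]
shift [-14.4  29.1 129.3] rotv [-0.  -0.5 -0.4]
```

carry_out(motion=[{"wx":0,"wy":-0.1,"wz":-0.1,"tx":-0.0024,"ty":0.005,"tz":0.021,"gripper":1},{"wx":0,"wy":-0.1,"wz":-0.1,"tx":-0.0024,"ty":0.005,"tz":0.021,"gripper":1},{"wx":0,"wy":-0.1,"wz":-0.1,"tx":-0.0024,"ty":0.005,"tz":0.021,"gripper":1},{"wx":0,"wy":-0.1,"wz":-0.1,"tx":-0.0024,"ty":0.005,"tz":0.022,"gripper":1},{"wx":0,"wy":0,"wz":0,"tx":-0.0024,"ty":0.005,"tz":0.022,"gripper":1},{"wx":0,"wy":0,"wz":0,"tx":-0.0024,"ty":0.004,"tz":0.022,"gripper":1},{"wx":0,"wy":0,"wz":0,"tx":0,"ty":0,"tz":0,"gripper":1},{"wx":0,"wy":0,"wz":0,"tx":0,"ty":0,"tz":0,"gripper":1},{"wx":0,"wy":0,"wz":0,"tx":0,"ty":0,"tz":0,"gripper":1},{"wx":0,"wy":0,"wz":0,"tx":0,"ty":0,"tz":0,"gripper":1}])

```text
time_s: 22.2
eef_pos: [464.1, -27.3, 132.7]
orientation: [0.006, 0.995, -0.031, 0.092]
wrist_force: [0.5, 0.2, -3.6]
grip_width: 30.2
grasp_force: 59.9
```

```bash
python3 e.py 100 0; python3 - <<'E'
from look import *
from e import *
for n in("scene","top"):
    s=snapshot(n);print(n,"pred tip",proj(s,SO-100*sx),"socket",proj(s,SO),"knobend",proj(s,SO-sx*(100+95+147.5)),proj(s,SO-sx*195))
    for t in("bit_tip","torque_driver","barrel_grip","knob_grip","socket"): print(t,[(np.round(q["point"],1),round(q["score"],2)) for q in landmark_of(s,t)])
a=[(SO-100*sx,(255,0,0)),(SO,(0,255,0)),(SO-sx*195,(0,255,255))]
look("end1",SO-90*sx,a,w=100,hh=80,k=4)
E
```

```text
22.2 [464.1 -27.3 132.7] [ 0.45 -0.01 -0.78  0.16 -0.65  0.94]
[464. -30. 132.] [ 0.1832154  -0.01740631 -0.98291868]
shift [-0.4  2.3  1.1] rotv [-0.  -0.   0.3]
scene pred tip [312.54388388 211.648911  ] socket [332.35269578 198.3076435 ] knobend [255.95064742 249.78670915] [291.94824856 225.52436673]
bit_tip [(array([309.8, 207.4]), 0.83)]
torque_driver [(array([289.4, 222.2]), 0.9)]
barrel_grip [(array([283.1, 231.1]), 0.8)]
knob_grip [(array([252.8, 251.8]), 0.46)]
socket []
top pred tip [315.20127068 206.01636043] socket [334.2649197  179.66959043] knobend [266.22513064 273.73454945] [296.4880493  231.88541672]
bit_tip [(array([316.3, 202. ]), 0.83)]
torque_driver [(array([296.2, 231.8]), 0.72)]
barrel_grip [(array([285.4, 243.6]), 0.87), (array([334.2, 179.8]), 0.62)]
knob_grip [(array([267.4, 272.6]), 0.63)]
socket [(array([332.3, 181.9]), 0.67), (array([269.1, 276.7]), 0.34), (array([369. , 279.6]), 0.17)]
scene crop origin 264 170
top crop origin 267 163
```

View pics/end1.png

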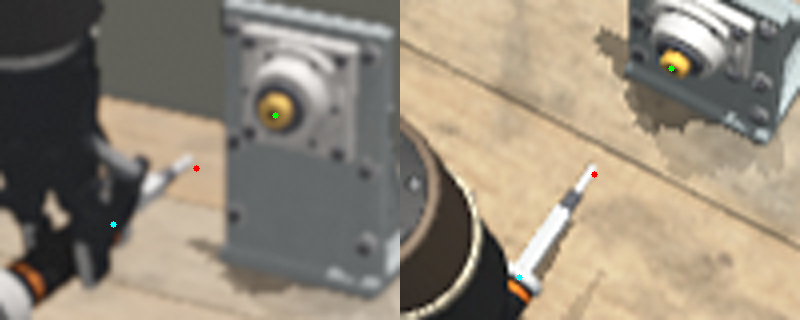

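The crop shows the bit held level and pointing at the bearing. Its tip is at about scene (311.7,209.2) and top (315.3,204.8), slightly above and ahead of the prediction. From here I refine by numbers only, since all 10 pictures have been viewed.

```bash
python3 - <<'E'
from look import *
from e import *
lsd=cv2.createLineSegmentDetector(cv2.LSD_REFINE_ADV)
box={"scene":(290,160,90,95),"top":(285,135,100,110)}
for n in("scene","top"):
    s=snapshot(n);np.savez("pics/"+n+"_e.npz",px=s["pixels"]);x,y,w,h=box[n];k=4
    g=cv2.cvtColor(cv2.resize(np.ascontiguousarray(s["pixels"][y:y+h,x:x+w]),None,fx=k,fy=k,interpolation=cv2.INTER_CUBIC),cv2.COLOR_RGB2GRAY)
    L=lsd.detect(g)[0][:,0]/k-.375
    for l in L:
        ln=np.hypot(l[2]-l[0],l[3]-l[1])
        if ln<11: continue
        p,q=l[:2]+[x,y],l[2:]+[x,y]
        A=atz(ray(s,p),205);B=atz(ray(s,q),205);v=B-A;A0=atz(ray(s,p),150);B0=atz(ray(s,q),150);v0=B0-A0
        print(n,np.round(p,1),np.round(q,1),"len %.0f z205 yaw %.1f  z150 yaw %.1f"%(ln,np.degrees(np.arctan2(v[1],v[0])),np.degrees(np.arctan2(v0[1],v0[0]))))
E
```

```text
scene [353.7 180.6] [322.5 174.1] len 32 z205 yaw 89.6  z150 yaw 89.6
scene [361.6 176.4] [321.2 168.2] len 41 z205 yaw 89.5  z150 yaw 89.5
scene [319.9 230.4] [319.8 201.7] len 29 z205 yaw 28.5  z150 yaw 28.5
scene [320.5 171.1] [360.6 179.2] len 41 z205 yaw -90.1  z150 yaw -90.1
scene [379.3 213.7] [363.5 210.1] len 16 z205 yaw 89.3  z150 yaw 89.3
scene [361.4 238. ] [374.  224.9] len 18 z205 yaw 0.9  z150 yaw 0.9
scene [319.8 200.4] [289.6 193.8] len 31 z205 yaw 90.4  z150 yaw 90.4
scene [363.  211.5] [366.7 223.6] len 13 z205 yaw -147.7  z150 yaw -147.7
scene [369.5 232.9] [359.2 243. ] len 14 z205 yaw 179.4  z150 yaw 179.4
scene [354.8 244.3] [336.8 241. ] len 18 z205 yaw 96.5  z150 yaw 96.5
top [355.1 167.5] [328.9 154.3] len 29 z205 yaw 89.7  z150 yaw 89.7
top [286.4 216.1] [292.7 225.7] len 12 z205 yaw -118.6  z150 yaw -118.6
top [299.4 230.2] [308.6 216.8] len 16 z205 yaw -2.8  z150 yaw -2.8
top [323.7 171.7] [323.5 157. ] len 15 z205 yaw 30.4  z150 yaw 30.4
top [323.5 149.2] [362.4 168.8] len 44 z205 yaw -90.2  z150 yaw -90.2
top [362. 191.] [374.9 168.9] len 26 z205 yaw 0.2  z150 yaw 0.2
top [384.5 143.5] [366.4 134.6] len 20 z205 yaw 89.5  z150 yaw 89.5
top [384.2 234.7] [284.8 183.2] len 112 z205 yaw 90.0  z150 yaw 90.0
top [322.5 156.9] [287.4 139.5] len 39 z205 yaw 90.2  z150 yaw 90.2
top [301.7 190.1] [363.  221.8] len 69 z205 yaw -90.1  z150 yaw -90.1
top [305.5 213.9] [295.3 228.5] len 18 z205 yaw 177.0  z150 yaw 177.0
top [384.3 187.9] [370.2 180.8] len 16 z205 yaw 89.9  z150 yaw 89.9
top [285.9 182. ] [300.7 189.4] len 17 z205 yaw -89.4  z150 yaw -89.4
top [364.3 162.8] [344.4 152.8] len 22 z205 yaw 89.6  z150 yaw 89.6
```

```bash
python3 - <<'E'
from look import *
S={n:snapshot(n) for n in("scene","top")}
for n,ls in(("scene",[((320.5,171.1),(360.6,179.2)),((361.6,176.4),(321.2,168.2))]),("top",[((323.5,149.2),(362.4,168.8)),((364.3,162.8),(344.4,152.8)),((355.1,167.5),(328.9,154.3))])):
    for l in ls: print(n,"edge z205",[np.round(atz(ray(S[n],p),205),1) for p in l])
for n,c in(("scene",(332,198)),("top",(335,180))):
    s=S[n];x,y=int(c[0])-12,int(c[1])-12;k=4
    im=cv2.resize(np.ascontiguousarray(s["pixels"][y:y+24,x:x+24]),None,fx=k,fy=k,interpolation=cv2.INTER_CUBIC)
    h=cv2.cvtColor(im,cv2.COLOR_RGB2HSV);m=((h[...,0]>14)&(h[...,0]<32)&(h[...,1]>120)&(h[...,2]>90)).astype(np.uint8)
    nn,lab,st,ce=cv2.connectedComponentsWithStats(m)
    i=1+np.argmax(st[1:,4]);b=st[i]/k;print(n,"brass bbox",b[0]+x,b[1]+y,b[2],b[3],"cent",ce[i]/k+[x-.375,y-.375])
    hull=cv2.convexHull(np.argwhere(lab==i)[:,::-1].astype(np.int32));f=np.zeros_like(m);cv2.fillConvexPoly(f,hull,1)
    dk=(f==1)&(h[...,2]<np.percentile(h[...,2][f==1],12));p=np.argwhere(dk)[:,::-1].mean(0)/k+[x-.375,y-.375];e=hull[:,0].mean(0)
    pc=np.argwhere(f==1)[:,::-1].mean(0)/k+[x-.375,y-.375]
    print("hole",p,"hull cent",pc,"->z150",np.round(atz(ray(s,p),150),1),np.round(atz(ray(s,pc),150),1))
E
```

```text
scene edge z205 [array([741.5,  12.1, 205. ]), array([ 741. , -112.5,  205. ])]
scene edge z205 [array([ 760.3, -106.5,  205. ]), array([761.7,  20.8, 205. ])]
top edge z205 [array([747.3,  15.1, 205. ]), array([ 746.6, -112.2,  205. ])]
top edge z205 [array([ 766.1, -108. ,  205. ]), array([766.4, -43.1, 205. ])]
top edge z205 [array([740.1, -92.2, 205. ]), array([740.5,  -6.5, 205. ])]
scene brass bbox 329.0 193.5 8.0 8.25 cent [332.62126401 197.00949564]
hole [331.61764706 198.53431373] hull cent [332.60931953 197.04571006] ->z150 [698.4 -45.7 150. ] [708.5 -43.6 150. ]
top brass bbox 332.25 175.25 7.5 7.0 cent [335.61247592 178.00650289]
hole [334.78544776 179.44216418] hull cent [335.51503436 178.145189  ] ->z150 [702.1 -47.8 150. ] [706.8 -47.6 150. ]
```

```bash
cat > tip.py <<'E'
from look import *
def tips(box,S,thr=40):
    out={}
    for n in("scene","top"):
        s=S[n];bg=cv2.imread("pics/%s0.png"%n)[...,::-1].astype(int);df=np.abs(s["pixels"].astype(int)-bg).sum(2)
        x,y,w,h=box[n];D=df[y:y+h,x:x+w];out[n]=D
    return out
if __name__=="__main__":
    np.set_printoptions(linewidth=250)
    S={n:snapshot(n) for n in("scene","top")}
    D=tips({"scene":(290,203,28,26),"top":(292,198,30,36)},S)
    for n in D: print(n);print("\n".join("".join("%4d"%v for v in r) for r in D[n]))
E
python3 tip.py
```

```text
scene
 165  23  20  23  21  18  17  20  18  19  19  19  19  16  21  20  20  18  18  19  19  18  21  18  22  19  20  20
 252  79   5  23  21  19  22  21  20  19  19  17  22  18  18  21  20  19  21  21  20  21  19  18  18  19  20  17
 230 127  15  20  20  19  20  19  20  21  18  22  19  18  20  20  17  19  18  19  18  19  17  19  19  19  19  20
 134  87  14  17  21  22  20  22  21  22  20  21  19  20  18  18  20  18  19  18  19  17  20  20  19  21  19  18
  85  61  33  14  12  21  24  14   2   9  18  24  20  21  19  18  19  18  17  17  19  20  20  17  18  19  19  20
 116  82  63  45  26  10  13  22  71  67  28   7  22  21  20  19  20  16  17  30  54  54  30  18  18  19  21  18
 205 137  78  68  57  37  28  91 191 217 149  54   8  21  22  20  17  24  42  72 111  94  37  16  18  19  20  21
 283 218 128  78  71  64  62 105 195 286 272 133  11  23  21  16  18  55 109 114 113  82  24  11  17  18  17  18
 271 279 226 157 110  82  74  80 137 261 313 155  18  17   2  15  16  66 137 103  56  29   9  15  20  19  19  21
 232 286 281 246 202 151 111 107 155 266 285 103   7   9  44  84  91  49  65 
[... 5503 characters left out ...]
224 234 243  67 154 180 187  57  52  57  56  55  57  52  54  55  56  54  53  53  53  54  53  55
 374 328 259 192 227 216 219 236  89 156 191 183 194  42  64  56  53  55  53  55  53  56  56  53  58  58  56  54  54  57
 385 419 212 259 269 246 234 176 140 212 197 200  46  53  59  57  55  55  51  55  55  53  55  58  21  12  50  52  53  57
 394 416  85  98 297 286 243 185  78 197 205  55  59  63  57  56  56  53  56  57  53  53  58  62  16  34  10  48  52  51
 398 410 347 233  91 218 243 244 148 104 204  42  63  60  59  55  53  53  55  57  54  56  59  24  23  15  18  49  55  54
 398 407 149 203 348 102 128 211 201  67  33  50  57  60  55  55  53  53  56  56  56  58  25  21  31  45  58  56  56  53
```

```bash
python3 - <<'E'
from look import *
from e import *
S={n:snapshot(n) for n in("scene","top")}
def T(a,b,l): X,e=tri(ray(S["scene"],a),ray(S["top"],b));print(l,np.round(X,1),round(e,1))
T((311.5,208.8),(315,204),"tip");T((289.4,222.2),(296.2,231.8),"origin");T((283.1,231.1),(285.4,243.6),"barrel");T((252.8,251.8),(267.4,272.6),"knob")
T((331.6,198.5),(334.8,179.4),"socket hole")
st=observe();r=rot(st["orientation"]);dd=r.apply(C[:,0]);g=st["eef_pos"]-r.apply([0,0,18.7])
print("robot: d",np.round(dd,3),"tip",g-(46+95)*dd,"origin",g-46*dd,"knob",g+112.5*dd)
E
```

```text
tip [603.3 -36.4 156.6] 2.2
origin [501.3 -31.8 161.3] 5.8
barrel [462.  -28.1 153.7] 9.4
knob [362.5 -16.4 141.2] 10.5
socket hole [702.  -45.8 148.7] 3.6
robot: d [-0.998  0.068  0.002] tip [600.43916226 -37.13192334 149.14131815] origin [505.65353409 -30.63820405 149.36615791] knob [347.51119657 -19.80394607 149.7412853 ]
```

```bash
cat > sil.py <<'E'
from look import *
from e import *
from scipy.optimize import minimize
SEG=[(-95,-56,3.2),(-56,0,6.5),(0,8,18.5),(8,112,16),(112,147.5,27),(147.5,149,5),(149,168,9)]
def render(s,tip,dd,x0,y0,w,h,k=4):
    im=np.zeros((h*k,w*k),np.uint8);a=np.cross(dd,[0,0,1]);a/=np.linalg.norm(a);b=np.cross(dd,a);o=tip+95*dd
    for z0,z1,r in SEG:
        P=[proj(s,o+z*dd+r*(np.cos(t)*a+np.sin(t)*b)) for z in(z0,z1) for t in np.linspace(0,6.28,20)]
        cv2.fillConvexPoly(im,cv2.convexHull(((np.array(P)-[x0-.5,y0-.5])*k).astype(np.int32)),255)
    return cv2.resize(im,(w,h),interpolation=cv2.INTER_AREA)/255.
def run():
    st=observe();r=rot(st["orientation"]);d0=r.apply(C[:,0]);g=st["eef_pos"]-r.apply([0,0,18.7]);tip0=g-141*d0
    S={n:snapshot(n) for n in("scene","top")};Mk={};bx={}
    for n,s in S.items():
        q=trace(s,"torque_driver");print(n,[(round(v["score"],2),np.round(v["extent"])) for v in q[:2]]);Mk[n]=q[0]["mask"].astype(float)
        a,b=proj(s,tip0),proj(s,tip0+270*d0);x0,y0=np.minimum(a,b).astype(int)-18;x1,y1=np.maximum(a,b).astype(int)+18;bx[n]=(x0,y0,x1-x0,y1-y0)
    W={}
    for n,s in S.items():
        x0,y0,w,h=bx[n];a,b=proj(s,tip0),proj(s,tip0+263*d0);yy,xx=np.mgrid[y0:y0+h,x0:x0+w];t=((xx-a[0])*(b-a)[0]+(yy-a[1])*(b-a)[1])/((b-a)@(b-a))
        W[n]=((t<.36)|(t>.72))*1.
    def pose(p): 
        ax=np.cross(d0,[0,0,1]);ax/=np.linalg.norm(ax);return tip0+p[:3],R.from_rotvec(ax*np.radians(p[3])).apply(d0)
    def loss(p):
        tp,dd=pose(p);v=0
        for n,s in S.items():
            x0,y0,w,h=bx[n];v+=(W[n]*np.abs(render(s,tp,dd,*bx[n])-Mk[n][y0:y0+h,x0:x0+w])).sum()
        return v
    for fixp in(0,1):
        f=(lambda p:loss(np.r_[p,0])) if fixp else loss
        x0=np.zeros(3 if fixp else 4);sx_=np.vstack([x0]+[x0+6*np.eye(len(x0))[i] for i in range(len(x0))])
        m=minimize(f,x0,method="Nelder-Mead",options=dict(initial_simplex=sx_,xatol=.1,fatol=.1,maxiter=250))
        print("offset tip xyz, pitch(+ = dial end up)",np.round(m.x,1),"loss",round(m.fun,1),"at0",round(loss(np.zeros(4)),1))
    tp,dd=pose(np.r_[m.x,0] if len(m.x)==3 else m.x);print("robot tip",np.round(tip0,1))
if __name__=="__main__": run()
E
python3 sil.py
```

```text
scene [(0.9, array([248., 209.,  63.,  54.])), (0.6, array([418., 248.,  27.,  41.]))]
top [(0.9, array([260., 213.,  48.,  67.]))]
offset tip xyz, pitch(+ = dial end up) [ 2.5 -1.5  7.2 -2.6] loss 349.8 at0 415.0
offset tip xyz, pitch(+ = dial end up) [ 1.1 -0.9 -2.3] loss 397.2 at0 415.0
robot tip [600.4 -37.1 149.1]
```

```bash
sed -i 's/^SO=.*/SO=np.array([700.,-47.,150.]);SY=0.0/; s/^def target/C=R.from_rotvec(C[:,2]*np.radians(-3.0)).as_matrix()@C\ndef target/' e.py; python3 e.py 60 0
```

```text
23.5 [463.2 -27.8 131.1] [ 0.45 -0.01 -0.78  0.16 -0.65  0.94]
[501. -47. 131.] [ 0.13230147 -0.00399277 -0.99120148]
shift [38.8 16.8  7. ] rotv [ 0.7 -2.8 -3.9]
```

carry_out(motion=[{"wx":0.2,"wy":-0.9,"wz":-1.3,"tx":0.0065,"ty":0.0028,"tz":0.0012,"gripper":1},{"wx":0.2,"wy":-0.9,"wz":-1.3,"tx":0.0065,"ty":0.0028,"tz":0.0012,"gripper":1},{"wx":0.2,"wy":-0.9,"wz":-1.3,"tx":0.0065,"ty":0.0028,"tz":0.0012,"gripper":1},{"wx":0,"wy":0,"wz":0,"tx":0.0065,"ty":0.0028,"tz":0.0012,"gripper":1},{"wx":0,"wy":0,"wz":0,"tx":0.0065,"ty":0.0028,"tz":0.0012,"gripper":1},{"wx":0,"wy":0,"wz":0,"tx":0.0065,"ty":0.0028,"tz":0.0012,"gripper":1},{"wx":0,"wy":0,"wz":0,"tx":0,"ty":0,"tz":0,"gripper":1},{"wx":0,"wy":0,"wz":0,"tx":0,"ty":0,"tz":0,"gripper":1},{"wx":0,"wy":0,"wz":0,"tx":0,"ty":0,"tz":0,"gripper":1},{"wx":0,"wy":0,"wz":0,"tx":0,"ty":0,"tz":0,"gripper":1}])

```text
time_s: 24.33
eef_pos: [502.0, -45.3, 130.0]
orientation: [0.003, 0.998, 0.003, 0.067]
wrist_force: [0.7, -0.4, -3.4]
grip_width: 30.7
grasp_force: 60.1
```

```bash
python3 e.py 60 0; python3 - <<'E'
from look import *
from e import *
import sil
sil.run()
np.set_printoptions(linewidth=250)
S={n:snapshot(n) for n in("scene","top")}
from tip import tips
st=observe();r=rot(st["orientation"]);dd=r.apply(C[:,0]);g=st["eef_pos"]-r.apply([0,0,18.7]);tp=g-141*dd
bx={n:(int(proj(S[n],tp)[0])-11,int(proj(S[n],tp)[1])-8,20,16) for n in S};D=tips(bx,S)
for n in D: print(n,bx[n],proj(S[n],tp));print("\n".join("".join("%4d"%v for v in q) for q in D[n]))
E
```

```text
24.3333 [502.  -45.3 130. ] [ 0.34  0.09 -0.64  0.08 -0.72  1.18]
[501. -47. 131.] [ 0.13230147 -0.00399277 -0.99120148]
shift [-0.4  1.8 -1.5] rotv [ 0.1 -0.1  0. ]
scene [(0.72, array([353., 267.,  50.,  38.])), (0.62, array([264., 206.,  55.,  50.]))]
top [(0.76, array([275., 196.,  50.,  77.]))]
offset tip xyz, pitch(+ = dial end up) [-89.6 -22.7 -90.   49.5] loss 203.8 at0 749.7
offset tip xyz, pitch(+ = dial end up) [ 4.1 -0.6 -1.2] loss 710.8 at0 749.7
robot tip [640.5 -45.2 148.8]
scene (310, 198, 20, 16) [321.55306312 206.65988186]
  20  18  13  16  16  15  15  12  17  14  14  14  14  18  17  16  15  18  11  12
  23  20  19  19  17  16  18  14  18  16  11  16  14  13  13  16  18  16  17  13
  21  22  24  23  23  22  20  19  17  19  13  18  14  15  17  17  14  17  14  17
   6  17  21  21  16  12  13  22  21  19  18  12  14  14  17  17  13  16  19  17
  37  17  11  15  26  57  34   5  19  21  20  17  15  15  15  12  14  13  13  16
  75  53  26  28 103 176 145  51   6  18  14  13  14  15  15   9  10  14  20  17
 111  78  62  63 113 197 239 145  24  12   9   6   3   6  16  14  1
[... 1389 characters left out ...]
  67  69  65  65  58  62  59  59  44  42  46  35  34
  68  69  68  69  70  67  70  69  68  67  60 108 194  53  63  60  47  44  39  39
  49  59  70  68  69  69  69  67  68  64  33 217 256  41  51  69  61  60  46  51
  56  49  49  61  62  68  61  64  64  57 139 250 189  50  59  69  70  71  61  55
  70  63  58  50  50  59  62  67  60  62 246 229  74  59  65  70  68  65  66  59
  66  67  67  67  60  55  52  58  18 221 275 130  58  64  67  65  68  65  69  59
  66  68  65  66  65  68  58  23 143 332 240  52  52  67  65  67  71  67  69  66
  67  65  67  66  68  73  25 137  71 363 131  56  64  66  62  65  68  66  70  67
  66  65  64  68  71  81  66 196 165  94  34  35  52  59  66  66  67  68  67  68
```

```bash
sed -i 's/Mk\[n\]=q\[0\]\["mask"\].astype(float)/c=proj(s,tip0+225*d0).astype(int);Mk[n]=max(q,key=lambda v:v["mask"][c[1]-4:c[1]+5,c[0]-4:c[0]+5].sum())["mask"].astype(float)/' sil.py; sed -i 's/tip0=g-141\*d0/tip0=g-138*d0/' sil.py; python3 sil.py; python3 - <<'E'
from look import *
S={n:snapshot(n) for n in("scene","top")}
for l,a,b in(("tip",(322.2,206.4),(323.7,194.9)),("sock",(331.6,198.5),(334.8,179.4))): print(l,tri(ray(S["scene"],a),ray(S["top"],b)))
for n in S:
  for t in("knob_grip","torque_driver","memory_pointer"): print(n,t,[(np.round(q["point"],1),round(q["score"],2)) for q in landmark_of(S[n],t)][:2])
E
```

```text
scene [(0.87, array([264., 206.,  55.,  50.])), (0.43, array([354., 269.,  48.,  38.]))]
top [(0.78, array([274., 198.,  50.,  75.]))]
offset tip xyz, pitch(+ = dial end up) [ 4.2 -0.6 -1.2  0.3] loss 314.2 at0 346.2
offset tip xyz, pitch(+ = dial end up) [ 3.6 -0.9  0.2] loss 314.4 at0 346.2
robot tip [638.  -45.  149.1]
tip (array([644.36589332, -44.12667156, 148.23855467]), np.float64(1.828240645010218))
sock (array([701.95344958, -45.84602862, 148.68553365]), np.float64(3.607799881240457))
scene knob_grip [(array([274.2, 244.8]), 0.44)]
scene torque_driver [(array([306.3, 220.9]), 0.57)]Traceback (most recent call last):
  File "<stdin>", line 5, in <module>
ValueError: it knows: barrel_grip, bit_tip, brass_tin, g_clamp, knob_grip, oil_can, pliers, screw_box, socket, stand_mouth, torque_driver
```

carry_out(motion=[{"wx":0,"wy":0,"wz":0,"tx":0.004,"ty":0.0003,"tz":0.0004,"gripper":1},{"wx":0,"wy":0,"wz":0,"tx":0.004,"ty":0.0003,"tz":0.0004,"gripper":1},{"wx":0,"wy":0,"wz":0,"tx":0.004,"ty":0.0003,"tz":0.0004,"gripper":1},{"wx":0,"wy":0,"wz":0,"tx":0.004,"ty":0.0003,"tz":0.0004,"gripper":1},{"wx":0,"wy":0,"wz":0,"tx":0.004,"ty":0.0003,"tz":0.0005,"gripper":1},{"wx":0,"wy":0,"wz":0,"tx":0.004,"ty":0.0003,"tz":0.0005,"gripper":1},{"wx":0,"wy":0,"wz":0,"tx":0.004,"ty":0,"tz":0.0005,"gripper":1},{"wx":0,"wy":0,"wz":0,"tx":0.004,"ty":0,"tz":0.0004,"gripper":1},{"wx":0,"wy":0,"wz":0,"tx":0,"ty":0,"tz":0,"gripper":1},{"wx":0,"wy":0,"wz":0,"tx":0,"ty":0,"tz":0,"gripper":1}])

```text
time_s: 25.87
eef_pos: [534.8, -46.9, 130.7]
orientation: [0.003, 0.998, 0.003, 0.067]
wrist_force: [0.6, 0.3, -3.1]
grip_width: 30.8
grasp_force: 60.1
```

```bash
sed -i 's/tip0=g-138\*d0/tip0=g-143*d0/' sil.py; python3 sil.py; python3 - <<'E'
from look import *
from e import *
from tip import tips
S={n:snapshot(n) for n in("scene","top")}
st=observe();r=rot(st["orientation"]);dd=r.apply(C[:,0]);g=st["eef_pos"]-r.apply([0,0,18.7]);tp=g-143.5*dd
print(st["eef_pos"],"d",dd,"tip",tp,st["wrist_force"])
bx={n:(int(proj(S[n],tp)[0])-9,int(proj(S[n],tp)[1])-7,16,14) for n in S};D=tips(bx,S)
for n in D: print(n,bx[n],proj(S[n],tp));print("\n".join("".join("%4d"%v for v in q) for q in D[n]))
# pointer: red pixels near dial
for n in S:
    c=proj(S[n],tp+242*dd).astype(int);P=S[n]["pixels"][c[1]-13:c[1]+14,c[0]-13:c[0]+14].astype(int)
    m=np.argwhere((P[...,0]>P[...,1]+60)&(P[...,0]>P[...,2]+60))[:,::-1]+c-13;print(n,"dial centre",proj(S[n],tp+240*dd),"up dir",proj(S[n],tp+240*dd+[0,0,20])-proj(S[n],tp+240*dd),"red",m.tolist())
E
```

```text
scene [(0.91, array([273., 203.,  52.,  47.]))]
top [(0.82, array([280., 194.,  46.,  70.]))]
offset tip xyz, pitch(+ = dial end up) [-0.8 -1.4 -2.4  1.1] loss 317.1 at0 342.5
offset tip xyz, pitch(+ = dial end up) [-2.3 -2.4  2.4] loss 326.4 at0 342.5
robot tip [675.3 -46.8 149.5]
[534.55726096 -46.89685595 130.92891691] d [-1.00008160e+00 -3.20929885e-04 -2.58562063e-03] tip [675.54722011 -46.73243487 149.82876245] [-0.26367037 -0.9704145  -3.05911382]
scene (319, 194, 16, 14) [328.09881985 201.74352451]
  13  12  15  15  20  18  13  18  17  15  12  18  18  19  20  17
  12  14  17  12  18  14  14  19   9  12  16  14  17  19  20  19
  10  10   9  12  14  15  19  18  15  17  16  17  13  16  18  18
  38   7  12  16   6  11  16  14  17  12  14  13  12  16  18  16
 115  66  13  24  32  11  10  15  19  12  15  14  10  10  13  14
 165 137  93  36  44  55   7  13  12  12  11   9  15  10  15  12
  76 122 125  82  32  91  19  22  38  21  16  13  15  16  16  13
 119  19  63  34  61  83  32 154 169  85  20  11  13  14  14  14
 253 136  51  72  88  72 249 375 323 136  27   9  12  14  11  13
 31
[... 818 characters left out ...]
4  40  40
  76  77  53  44  44  37  37  26 115 224  69  28  30  39  38  44
  72  78  55  49  46  37  27  11 344 518 170  24  33  36  36  35
  74  72  68  50  48  37  14 220 522 500 149  24  38  39  38  37
  74  74  74  54  45  25  72 483 521 259  38  28  39  39  39  38
  72  76  80  67  45  16 411 523 428  94  21  35  36  40  38  35
  74  74  76  80  66 103 486 458 158  25  35  37  37  39  38  40
  72  76  81  31  59 122 435 232  52  31  35  38  36  39  38  40
scene dial centre [282.11963926 238.78645504] up dir [-0.27852444 -7.30944442] red [[293, 226], [294, 226], [294, 227]]
top dial centre [288.11853372 255.0529653 ] up dir [-0.4646245 -2.2364891] red [[299, 242], [300, 242], [285, 261]]
```

```bash
python3 - <<'E'
from look import *
from e import *
S={n:snapshot(n) for n in("scene","top")}
st=observe();r=rot(st["orientation"]);dd=r.apply(C[:,0]);g=st["eef_pos"]-r.apply([0,0,18.7]);tp=g-143.5*dd
for n in S:
    s=S[n];c=proj(s,tp+239*dd);ci=c.astype(int);P=s["pixels"][ci[1]-16:ci[1]+17,ci[0]-16:ci[0]+17].astype(int)
    red=np.argwhere((P[...,0]>1.5*P[...,1])&(P[...,0]>1.5*P[...,2])&(P[...,0]>50))[:,::-1]+ci-16
    print(n,"face",c,"bezel",proj(s,tp+242.5*dd),"up10",proj(s,tp+239*dd+[0,0,10])-c,"left10",proj(s,tp+239*dd+[0,10,0])-c,"out10",proj(s,tp+249*dd)-c);print(red.tolist())
    if n=="scene": print("\n".join("".join("%4d"%v for v in q) for q in P.sum(2)//3))
E
```

```text
scene face [282.35224093 238.58922204] bezel [281.5970061 239.1980763] up10 [-0.13807218 -3.64177383] left10 [-3.5119511  -0.90960776] out10 [-2.16516107  1.74552428]
[[292, 224], [293, 224], [294, 224], [295, 224], [292, 225], [293, 225], [294, 225], [295, 225], [292, 226], [293, 226], [294, 226], [295, 226], [296, 226], [294, 227], [295, 227], [296, 227], [297, 227], [295, 228], [296, 228], [297, 228], [298, 228], [296, 229], [297, 229], [298, 229], [296, 230], [297, 230], [298, 230], [297, 231], [298, 231], [297, 232], [298, 232], [278, 237], [277, 238], [278, 238], [277, 239], [278, 239], [278, 240], [278, 241]]
 184 187 187 187 187 187 187 187 187 189 190 184 168 139 137 147 157 174 185 187 186 184 183 182 166 115  62  45  32  27  28  30  27
 184 185 186 187 187 188 189 189 189 188 188 188 184 168 169 178 180 182 183 183 182 181 181 181 163 110  48  27  25  26  27  29  28
 183 185 186 187 188 190 190 191 190 189 188 188 187 183 182 186 188 190 191 191 186 181 179 167 132  81  56  63  56  37  28  28  28
 184 186 188 189 190 191 192 191 191 190 189 189 190 189 190 194 200 203 208 
[... 3824 characters left out ...]
 189 190 192 194 193 192 190 189 189 188 188 188 187 187 188 190 191 191 191 192 193 192
top face [288.31478746 254.72589459] bezel [287.67716783 255.76840577] up10 [-0.22983862 -1.11354734] left10 [-3.07766383 -1.66509262] out10 [-1.82384278  2.98201562]
[[294, 238], [295, 238], [293, 239], [294, 239], [295, 239], [296, 239], [297, 239], [293, 240], [294, 240], [295, 240], [296, 240], [297, 240], [298, 240], [299, 240], [300, 240], [297, 241], [298, 241], [299, 241], [300, 241], [301, 241], [299, 242], [300, 242], [301, 242], [302, 242], [300, 243], [301, 243], [302, 243], [303, 243], [301, 244], [302, 244], [303, 244], [302, 245], [289, 254], [285, 260], [285, 261], [286, 261], [285, 262]]
```

carry_out(motion=[{"wx":0,"wy":0.3,"wz":0,"tx":0,"ty":0,"tz":0,"gripper":1},{"wx":0,"wy":0.3,"wz":0,"tx":0,"ty":0,"tz":0,"gripper":1},{"wx":0,"wy":0,"wz":0,"tx":0,"ty":0,"tz":0,"gripper":1},{"wx":0,"wy":0,"wz":0,"tx":0,"ty":0,"tz":0,"gripper":1},{"wx":0,"wy":0,"wz":0,"tx":0,"ty":0,"tz":0,"gripper":1},{"wx":0,"wy":0,"wz":0,"tx":0,"ty":0,"tz":0,"gripper":1},{"wx":0,"wy":0,"wz":0,"tx":0,"ty":0,"tz":0,"gripper":1},{"wx":0,"wy":0,"wz":0,"tx":0,"ty":0,"tz":0,"gripper":1},{"wx":0,"wy":0,"wz":0,"tx":0,"ty":0,"tz":0,"gripper":1},{"wx":0,"wy":0,"wz":0,"tx":0,"ty":0,"tz":0,"gripper":1}])

```text
time_s: 27.1
eef_pos: [534.7, -46.9, 130.9]
orientation: [0.003, 0.997, 0.003, 0.073]
wrist_force: [-0.1, 1.0, -3.1]
grip_width: 30.4
grasp_force: 60.1
```

```bash
python3 -c "
from workcell import *
s=observe();print(s['eef_pos'],s['wrist_force'],s['grasp_force']);print(close_job())"
```

```text
[534.7477561  -46.91334802 130.85682335] [-0.07626653  0.95277021 -3.13784653] 60.05176305770874
the job is handed in; nothing more can be done
None
```

The job is handed in at about 27 s: the pointer was reset to zero in the stand, and the screwdriver is now held level and steady, in line with the brass screw, its tip about 25 mm in front of it by camera measurement (no verdict was returned).

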